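# Pack and latch the coin case at the shop counter

## Robot

A 6-joint arm with a two-finger parallel gripper is mounted at the origin on the work surface. World frame = base frame: x ahead of the robot, y to its left, z up, the work surface at z = 0. Lengths are in m, angles in rad, forces in N, time in s.
With the tool pointing down it reaches from about 0.425 to 1.125 m from the base axis. Payload 14.9 kg.
Tool frame: the origin (TCP) lies at the very end of the fingers, on their centre line; the grasp point (between the pads) lies 19 mm behind it (r.hold_point_z is the distance from the TCP to the grasp point, in m); z points along the fingers, y is the line along which they close (so a half turn about z gives the same grasp; the last joint's range is limited). The gripper opens to 91 mm and grips with 3 to 60 N. Pads are 32 mm wide; open, the fingers measure 118 mm over their backs; the gripper's body (76 mm by 178 mm) begins 60 mm behind the grasp point.
Start: joints at [1.299, 0.379, 1.734, -0, 1.028, -0.033], TCP at [0.166, 0.68, 0.214] pointing down, gripper open.
Joint ranges: [-2.77, 2.77], [-0.74, 2.19], [0, 2.66], [-1.06, 4.2], [0.31, 2.87], [-3.08, 3.08]. Speed limits (rad/s): [1.89, 1.89, 2.39, 3.14, 3.14, 3.14].

## Interface

Orientations are given as a unit quaternion [w, x, y, z].
In Python, from plant import r, cams gives the robot as it stands.
- The arm moves only by the shell command python3 -m handwheel 'ROWS' [FORCE]. ROWS is JSON, a list of rows, each a list of 3 entries, a list of its own where there are three numbers: the opening, from -1 (shut) to 1 (fully open), then the shift along the tool's x, y, z in mm, then the turn about the tool's z in rad. A call has 1 to 10 rows; each row shifts and turns the commanded pose from where the row before left it, along the tool's axes as they then stand; what a row does not reach is not made up. A row lasts 1/10 s, in which the tool goes at most 50 mm and 8.59 degrees, less where a joint would pass 70% of its speed; a pose out of reach is approached as far as the arm can. A call with a gripper value outside its range is refused whole. The fingers move at their own pace and stop on an object; FORCE is the grip in N (left out, the last holds). Time passes only in rows, so rows that do not move let the fingers close. It gives the time, the measured TCP pose, the force, the opening and the grip force at its end, in the units of the state.
- r.observe(): the state, without advancing time (a new reading comes with each control period).
- cams.camera(name): name is "scene" or "top" or "wrist"; returns the picture (400x640x3 uint8, blue, green, red); there is no depth.
- cams.camera_params(name): a dict with "intrinsics" (3x3 intrinsics, pixels), "world_to_cam" (4x4, takes a point from world to camera coordinates). Camera axes: x right, y up, looking along -z (the intrinsics and any distortion apply to the point x, -y, -z); pixel columns grow to the right and rows downward; lengths in m; the calibration is good to about 2 mm. A picture is of the moment at which its call begins: read the wrist's pose just before it. camera_params takes no time and is no camera call; for the wrist camera it gives the pose at the moment of the call.
- r.hand_in(): hands the job in; it is judged then, once.
The state is a dict: "clock": time; "joint_positions": joint angles; "qvel": joint speeds; "tau": joint torques, N m; "tool_pos": TCP position; "tool_rot": TCP orientation; "wrist_force": force on the tool from outside, world axes, zero at the start; "moment": the same for the moment, N m; "finger_gap": opening from 0.0 (shut) to 1.0 (fully open); "grip_force": force on a finger pad.
Only numpy, scipy, OpenCV 4.12 (cv2) and the standard library are available. Lean on these libraries where they do the work, as an engineer would, in place of code of your own. Each camera call takes 0.05 s, during which the arm holds its last target. There are 200 camera calls.

## Task

The coin cassettes of the till go back into the blue cash case: stand every cassette that is on the counter upright in the compartment whose card has its colour, then shut the lid. Then hook the latch's wire loop over the keeper on the lid and snap the lever down flat so that the case is locked; leave the egg tray, the card terminal and the bottle where they are.

Things in the scene. Friction and masses are not known exactly. Their poses are not given: they have to be found in the camera images.
- case: Blue steel cash case, fixed: 248 mm wide (y), 164 deep (x), 105 high to the rim, walls 6. Origin: centre of its underside, z up. Lid hinged on its +x side; draw latch in the middle of its -x face ('outward' = -x there). Inner floor at z = 33 mm; dividers 4 thick, 26 tall make 2 x 3 compartments of 74 (x) by 76 mm (y) at x = +-39, y = -80, 0, 80.
- lid (a joint): Lid hinge, rad: 0 shut, 1.75 to 1.95 open at the start, limit 2.0. Stiff: the lid stays where it is left (0.45 N m of friction; its weight gives 0.3 N m when level); push it over from outside. The lid is a padded blue plate 248 x 164 mm, 24 mm thick; shut, its top is 129.5 mm above the counter.
- lid_hinge (a point): Mid-point of the lid's hinge line, at x = +82, y = 0, z = 105.5 mm of the case. Turns with the lid: -x runs from the hinge to the lid's front edge (164 mm), z is the lid's outward normal (upward when shut); the inner face passes through the hinge, the outer face lies 24 mm along z.
- keeper (a point): Seat of the keeper, a steel hook 22 mm wide on the lid's front edge; turns with the lid; lid shut, axes as the case's. 14 mm outward of the lid's front face, 115.5 mm above the counter (lid shut): a seated bar's centre. Shelf top 3 mm below it; lip 18.5 to 22 mm outward of the face, rising 5 mm above the seat; open above. The loop's bar must pass over the lip and drop behind it.
- lever (a joint): Latch lever, rad: 0 = down flat on the case (closed), 1.57 = straight outward, limit 2.7 (up and outward). Axis along the case's y at x = -98, z = 63 mm of the case. Starts open at 2.4 to 2.6 (the loop reaches over the lip only above about 2.2); stays where left (0.06 N m friction). With the loop hooked it comes taut near 1.4, dead centre is near 0.6, below that it snaps to 0 by itself; about 5 N at the tip.
- lever_tip (a point): Point 50 mm from the lever's axis, at the free end of the lever: a red-covered flat bar 22 mm wide (24 over the cover), 5 to 7 mm thick. z points from here to the axis. Close it by pressing on the side that looks up when it points outward (its outer side when closed).
- loop (a joint): Wire loop on the lever, rad: 2.95 = lying back along the lever (limit, start), less as it swings up and in towards the lid, about 2.2 when laid over the keeper, 0.1 when latched. Swings freely: let go before it leans towards the case, it falls back. Its pivot is 14 mm from the lever's axis: with the lever at 0, 8 mm towards the case and 11.5 mm below the axis; it turns with the lever.
- hook_bar (a point): Centre of the loop's cross bar, round, 6 mm thick, 62 mm from the loop's pivot. The loop is a U of 6 mm wire, 40 mm wide over its legs, which straddle the lever; it stretches lengthwise, 8 N per mm. z runs from the loop's pivot to the bar, y along the bar.
- tab (a point): Centre of the yellow tab on the end of the loop, 10 mm beyond the bar: a plate 40 mm wide (along the bar, y), 14 mm long (z), 5 mm thick (x). It can be pinched across its 40 mm width from above and turns between the fingers.
- coin_red: Coin cassette, red with a grey band (may be absent): a closed block 50 mm (x) by 54 mm (y), 40 mm high, with a grip fin on top 44 mm long (x), 16 mm thick (y), 24 mm high, whole height 64 mm; about 0.25 kg. Origin: centre of its underside, z up.
- coin_blue: Coin cassette, blue with a grey band (may be absent): a closed block 50 mm (x) by 54 mm (y), 40 mm high, with a grip fin on top 44 mm long (x), 16 mm thick (y), 24 mm high, whole height 64 mm; about 0.25 kg. Origin: centre of its underside, z up.
- coin_green: Coin cassette, green with a grey band (may be absent): a closed block 50 mm (x) by 54 mm (y), 40 mm high, with a grip fin on top 44 mm long (x), 16 mm thick (y), 24 mm high, whole height 64 mm; about 0.25 kg. Origin: centre of its underside, z up.
- coin_yellow: Coin cassette, yellow with a grey band (may be absent): a closed block 50 mm (x) by 54 mm (y), 40 mm high, with a grip fin on top 44 mm long (x), 16 mm thick (y), 24 mm high, whole height 64 mm; about 0.25 kg. Origin: centre of its underside, z up.
- coin_white: Coin cassette, white with a grey band (may be absent): a closed block 50 mm (x) by 54 mm (y), 40 mm high, with a grip fin on top 44 mm long (x), 16 mm thick (y), 24 mm high, whole height 64 mm; about 0.25 kg. Origin: centre of its underside, z up.
- coin_black: Coin cassette, black with a grey band (may be absent): a closed block 50 mm (x) by 54 mm (y), 40 mm high, with a grip fin on top 44 mm long (x), 16 mm thick (y), 24 mm high, whole height 64 mm; about 0.25 kg. Origin: centre of its underside, z up.
- slot_red: Red card on the floor of one compartment of the case, marking it as the place of the red cassette. Origin: centre of the compartment's floor; axes as the case's. No thickness to speak of.
- slot_blue: Blue card on the floor of one compartment of the case, marking it as the place of the blue cassette. Origin: centre of the compartment's floor; axes as the case's. No thickness to speak of.
- slot_green: Green card on the floor of one compartment of the case, marking it as the place of the green cassette. Origin: centre of the compartment's floor; axes as the case's. No thickness to speak of.
- slot_yellow: Yellow card on the floor of one compartment of the case, marking it as the place of the yellow cassette. Origin: centre of the compartment's floor; axes as the case's. No thickness to speak of.
- slot_white: White card on the floor of one compartment of the case, marking it as the place of the white cassette. Origin: centre of the compartment's floor; axes as the case's. No thickness to speak of.
- slot_black: Black card on the floor of one compartment of the case, marking it as the place of the black cassette. Origin: centre of the compartment's floor; axes as the case's. No thickness to speak of.
- egg_box: Yellow tray of ten brown eggs, 105 x 255 mm, 83 mm high; leave it alone. Origin: centre of its underside.
- card_terminal: Black card terminal, 160 x 78 x 40 mm; leave it alone. Origin: centre of its underside.
- water_bottle: Water bottle, 64 mm across, 190 mm high; leave it alone. Origin: centre of its underside.
Mind the look-alikes: they are no part of the job. There is more than one size of the coin_black; the one meant has the size given above.

How it is judged:
By the outcome, as a careful person would: the job done as asked, in the order asked, and still so for the second after the job is handed in, with the robot touching nothing.
Of coin_red, coin_blue, coin_green, coin_yellow, coin_white, coin_black only 3 to 5 are there at a start; the rules pass over those that are not, and their reading is None.
At some moment in a run one of coin_red, coin_blue, coin_green, coin_yellow, coin_white, coin_black may be knocked a few centimetres aside while the robot is not near it.
Once in a run the grip may slacken for a moment while it holds something.
It also fails if it takes over 210 s, if anything falls off the work surface, if the arm or the gripper's body presses on something with over 40 N, if the wrist force passes 120 N, or if a joint passes its speed limit or range.

## Working session

There is one attempt and no reset: what is moved stays moved. The work goes in short steps, Python scripts to look and compute and a shell command to move; the robot and the scene stay as the last step left them, time stands still between calls to the robot, and variables do not carry over. Pictures are saved under pics/ and viewed, at most 14 in all, crops included, and the job is handed in when it is done.

```bash
ls; mkdir -p pics
cat > h.py <<'E'
import numpy as np, cv2, json
from plant import r, cams
def snap(n,f=None):
    p=cams.camera_params(n); im=np.array(cams.camera(n)); 
    if f: cv2.imwrite('pics/'+f,im)
    return im,p
def ray(p,u,v):
    K=np.array(p['intrinsics']);T=np.array(p['world_to_cam'])
    d=np.linalg.inv(K)@[u,v,1]; d=np.array([d[0],-d[1],-d[2]])
    R=T[:3,:3]; return -R.T@T[:3,3], R.T@d
def onz(p,u,v,z):
    o,d=ray(p,u,v); return o+d*(z-o[2])/d[2]
def proj(p,X):
    K=np.array(p['intrinsics']);T=np.array(p['world_to_cam'])
    c=T[:3,:3]@np.array(X)+T[:3,3]; q=K@[c[0],-c[1],-c[2]]; return q[:2]/q[2]
E
python3 - <<'E'
from h import *
for n in ('scene','top'):
    im,p=snap(n,n+'0.png'); print(n,{k:np.round(v,3).tolist() if not isinstance(v,str) else v for k,v in p.items()})
o=r.observe();print(o)
E
```

```text
pics
scene {'intrinsics': [[465.489, 0.0, 321.996], [0.0, 465.489, 202.88], [0.0, 0.0, 1.0]], 'world_to_cam': [[0.208, 0.978, 0.015, -0.156], [-0.739, 0.147, 0.657, 0.377], [0.64, -0.147, 0.754, -1.51], [0.0, 0.0, 0.0, 1.0]]}
top {'intrinsics': [[396.055, 0.0, 320.361], [0.0, 396.055, 193.578], [0.0, 0.0, 1.0]], 'world_to_cam': [[0.029, -0.999, -0.021, 0.01], [0.993, 0.026, 0.111, -0.633], [-0.11, -0.024, 0.994, -1.128], [0.0, 0.0, 0.0, 1.0]]}
{'clock': 0.1, 'joint_positions': array([ 1.29871929e+00,  3.79374939e-01,  1.73469595e+00,  4.32831715e-06,
        1.02849759e+00, -3.33060961e-02]), 'qvel': array([ 2.47608733e-03, -4.67380495e-04, -5.16644453e-03, -8.50336528e-05,
        4.28042771e-04,  6.79137640e-04]), 'tau': array([ 2.01541457e-04, -7.65041614e+01, -4.35294378e+01,  6.52500289e-02,
        3.98272939e-02,  6.51239532e-06]), 'tool_pos': array([0.16547291, 0.67980931, 0.21335378]), 'tool_rot': array([-7.60423722e-05,  1.19103172e-01,  9.92881764e-01, -4.81952956e-04]), 'wrist_force': array([-0.07825616, -0.11471386, -0.05927289]), 'moment': array([-0.02804496, -0.00824057, -0.00315045]), 'grip_force': 0.0, 'finger_gap': 1.0020966925913988}
```

View pics/scene0.png

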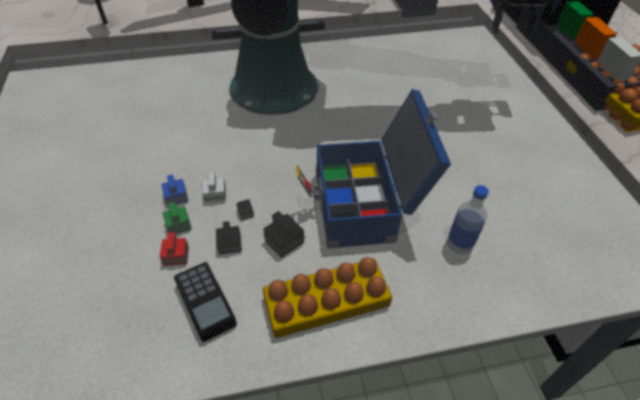

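View pics/top0.png

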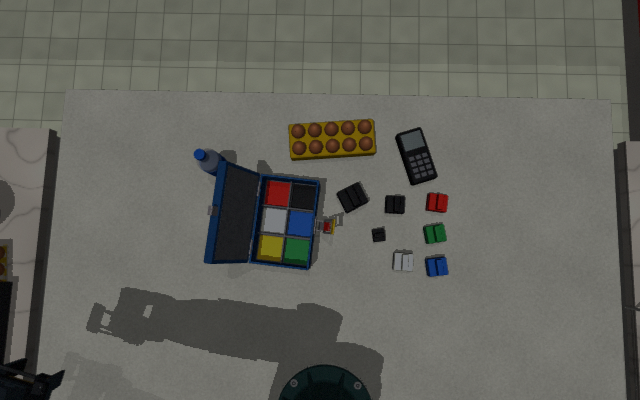

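The scene view shows red, green, blue and white cassettes, three black blocks, and the case with its lid open. In the top view they are at red (437,202), green (434,233), blue (436,266) and white (403,261). The black blocks are at (395,204), the large one at (352,196) and the small one at (378,235). The case covers about (257–318, 176–269), with its latch at (330,225).

```bash
cat >> h.py <<'E'
def masks(im):
    hsv=cv2.cvtColor(im,cv2.COLOR_BGR2HSV).astype(int); H,S,V=hsv[...,0],hsv[...,1],hsv[...,2]
    return dict(red=((H<8)|(H>172))&(S>130)&(V>60),green=(H>45)&(H<85)&(S>100)&(V>40),blue=(H>100)&(H<125)&(S>120)&(V>60),
      white=(S<40)&(V>195),black=(V<60)&(S<120),yellow=(H>20)&(H<35)&(S>130)&(V>80))
def blobs(m,a0=60,a1=1e9):
    c,_=cv2.findContours(cv2.morphologyEx(m.astype(np.uint8)*255,cv2.MORPH_CLOSE,np.ones((5,5))),cv2.RETR_EXTERNAL,cv2.CHAIN_APPROX_NONE)
    return [x for x in c if a0<cv2.contourArea(x)<a1]
E
python3 - <<'E'
from h import *
im=cv2.imread('pics/top0.png');p=cams.camera_params('top')
for n,m in masks(im).items():
    for c in blobs(m,60,3000):
        (u,v),(w,h),a=cv2.minAreaRect(c)
        if 180<u<460 and 110<v<300: 
            q=np.array([onz(p,*x,0.04) for x in cv2.boxPoints(((u,v),(w,h),a))]); e=np.linalg.norm(np.diff(q,axis=0),axis=1)
            print(n,np.round((u,v,w,h,a),1),'xyz',onz(p,u,v,.04).round(3),'mm',(1000*e[:2]).round())
cv2.imwrite('pics/c1.png',cv2.resize(im[150:285,195:355],None,fx=5,fy=4.4,interpolation=cv2.INTER_CUBIC))
print(im[233,400:470:5])
E
```

```text
red [437.8 202.   18.3  17.1   6.3] xyz [ 0.616 -0.314  0.04 ] mm [50. 53.]
red [277.  193.3  22.7  23.7   7.1] xyz [0.629 0.154 0.04 ] mm [70. 67.]
green [296.1 250.9  23.4  24.6   7.1] xyz [0.464 0.092 0.04 ] mm [70. 68.]
green [434.4 233.5  17.1  20.8  79.7] xyz [ 0.525 -0.304  0.04 ] mm [60. 49.]
blue [437.4 266.5  17.2  18.6  82.9] xyz [ 0.432 -0.312  0.04 ] mm [53. 48.]
blue [210.4 239.1   7.6  47.7   8.6] xyz [0.49  0.343 0.04 ] mm [137.  23.]
blue [283.6 221.3  59.5  90.3   7.1] xyz [0.548 0.132 0.04 ] mm [263. 176.]
blue [217.4 186.9   9.3  53.5   8.1] xyz [0.643 0.331 0.04 ] mm [158.  28.]
blue [198.8 153.8   9.2   9.9  45. ] xyz [0.741 0.392 0.04 ] mm [29. 28.]
black [378.5 234.5  13.   13.   90. ] xyz [ 0.517 -0.144  0.04 ] mm [37. 37.]
black [394.5 204.   18.   19.   90. ] xyz [ 0.607 -0.189  0.04 ] mm [55. 52.]
black [351.8 197.1  23.3  26.   61.9] xyz [ 0.624 -0.065  0.04 ] mm [76. 68.]
black [415.7 156.   54.7  28.5  71.6] xyz [ 0.75 -0.25  0.04] mm [ 85. 162.]
yellow [270.6 247.6  21.5  23.8   7.1] xyz [0.471 0.166 0.04 ] mm [68. 62.]
yellow [331.5 138.   33.8  85.3  86.1] xyz [ 0.799 -0.001  0.04 ] mm [254. 103.]
[[111 117 117]
 [111 116 115]
 [107 112 112]
 [107 113 113]
 [112 118 118]
 [ 22  30  15]
 [ 40  83  24]
 [ 17  37   7]
 [ 38  78  20]
 [ 65  92  59]
 [110 116 116]
 [108 113 113]
 [109 115 117]
 [106 112 112]]
```

View pics/c1.png

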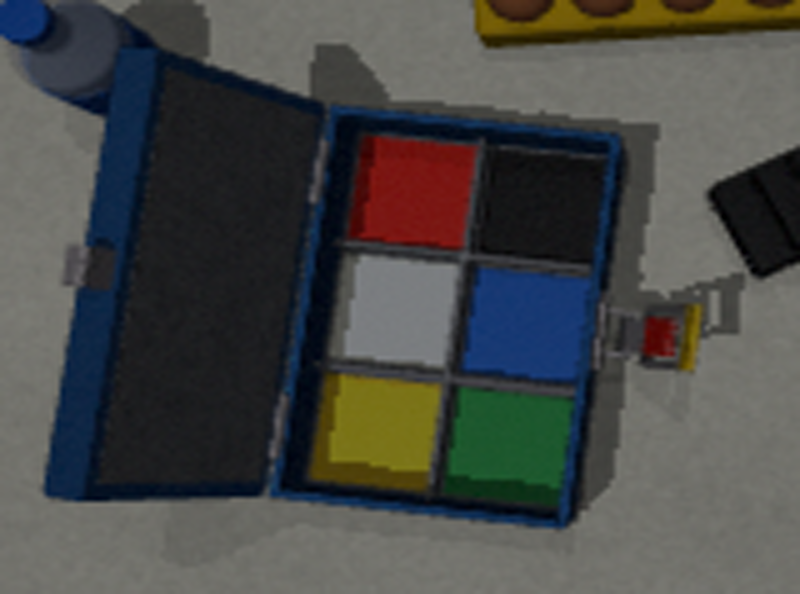

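```bash
cat >> h.py <<'E'
def go(xy,z,yaw):
    """print what to shift/turn: yaw = world angle of tool y (mod pi)"""
    s=r.observe(); from scipy.spatial.transform import Rotation as Ro
    w,x,y,zz=s['tool_rot']; R=Ro.from_quat([x,y,zz,w]).as_matrix(); cy=np.arctan2(R[1,1],R[0,1])
    d=R.T@(np.array([*xy,z])-s['tool_pos'])*1000
    t=-((yaw-cy+np.pi/2)%np.pi-np.pi/2); c,S=np.cos(t),np.sin(t)
    d2=[c*d[0]+S*d[1],-S*d[0]+c*d[1],d[2]]
    print('now',s['tool_pos'].round(4),'yaw',round(cy,3),'shift-first',d.round(1),'turn',round(t,3),'or (other way)',round(t-np.sign(t)*np.pi,3),'shift after turn',np.round(d2,1),'j6',s['joint_positions'][5].round(2),'t',round(s['clock'],1))
CASE=None
try: CASE=json.load(open('case.json'))
except Exception: pass
def case(pt):
    x,y,a=CASE; c,s=np.cos(a),np.sin(a); return np.array([x+c*pt[0]-s*pt[1],y+s*pt[0]+c*pt[1],pt[2]])
E
python3 - <<'E'
from h import *
p=cams.camera_params('top')
P=np.array([onz(p,*q,.105)[:2] for q in [(261,174.5),(319,181.1),(308.6,269.1),(249.4,262.3)]])
L=np.array([[82,-124],[-82,-124],[-82,124],[82,124]])/1000
c=P.mean(0); H=(P-c).T@L; a=np.arctan2(H[1,0]-H[0,1],H[0,0]+H[1,1])
json.dump([*c,a],open('case.json','w')); print(P.round(3),c,a)
import h; h.CASE=[*c,a]; print((P-np.array([case([*l,0])[:2] for l in L])).round(4))
go((.52,-.20),.40,a+np.pi/2)
E
```

```text
[[0.674 0.192]
 [0.659 0.03 ]
 [0.418 0.051]
 [0.432 0.213]] [0.54563175 0.12157016] 1.4846669892707065
[[-0.0027 -0.0005]
 [-0.003   0.0009]
 [ 0.0032  0.0007]
 [ 0.0024 -0.0012]]
now [0.1655 0.6798 0.2134] yaw 1.332 shift-first [-552.5 -771.2 -185.9] turn 1.418 or (other way) -1.723 shift after turn [-846.2  428.9 -185.9] j6 -0.03 t 0.1
```

```bash
python3 -m handwheel '[[1,[0,0,-31],0],[1,[0,0,-31],0],[1,[0,0,-31],0],[1,[0,0,-31],0],[1,[0,0,-31],0],[1,[0,0,-31],0],[1,[-30,-24,0],0],[1,[-30,-24,0],0],[1,[-30,-24,0],0],[1,[-30,-24,0],0]]' 
python3 -m handwheel '[[1,[-30,-24,0],0],[1,[-30,-24,0],0],[1,[-30,-24,0],0],[1,[-30,-24,0],0],[1,[-30,-24,0],0],[1,[-30,-24,0],0],[1,[-30,-24,0],0],[1,[-30,-24,0],0],[1,[-30,-24,0],0],[1,[-30,-24,0],0]]'
python3 -m handwheel '[[1,[-11.5,-39,0],0],[1,[-11.5,-39,0],0],[1,[-11.5,-39,0],0],[1,[-11.5,-39,0],0],[1,[-11.5,-39,0],0],[1,[-11.5,-39,0],0],[1,[-11.5,-39,0],0],[1,[-11.5,-39,0],0],[1,[-11.5,-39,0],0],[1,[-11.5,-39,0],0]]'
python3 -m handwheel '[[1,[-12,-39,0],0],[1,[0,0,0],0],[1,[0,0,0],0]]'
python3 - <<'E'
from h import *
im,p=snap('wrist','w1.png'); go((.52,-.20),.40,1.485+np.pi/2); o,d=ray(p,320,200); print(o,d)
E
```

```text
clock: 1.1
tool_pos: [0.26, 0.5571, 0.3996]
tool_rot: [-0.0, 0.119, 0.993, -0.0]
wrist_force: [0.1, 0.1, 0.6]
finger_gap: 0.998
grip_force: 0.0
clock: 2.1
tool_pos: [0.4948, 0.2529, 0.3998]
tool_rot: [-0.0, 0.119, 0.993, -0.0]
wrist_force: [0.5, 0.5, 0.4]
finger_gap: 1.001
grip_force: 0.0
clock: 3.1
tool_pos: [0.5133, -0.1535, 0.3998]
tool_rot: [-0.0, 0.119, 0.993, 0.0]
wrist_force: [1.0, -0.1, 0.5]
finger_gap: 0.997
grip_force: 0.0
clock: 3.4
tool_pos: [0.5158, -0.1931, 0.3995]
tool_rot: [-0.0, 0.12, 0.993, 0.0]
wrist_force: [-0.3, 0.2, -0.4]
finger_gap: 1.001
grip_force: 0.0
now [ 0.5159 -0.1923  0.3996] yaw 1.331 shift-first [-5.8 -6.5 -0.4] turn 1.417 or (other way) -1.724 shift after turn [-7.3  4.8 -0.4] j6 -1.73 t 3.5
[ 0.4458664  -0.17547819  0.57059756] [ 0.25401417 -0.05854321 -0.96544185]
```

View pics/w1.png

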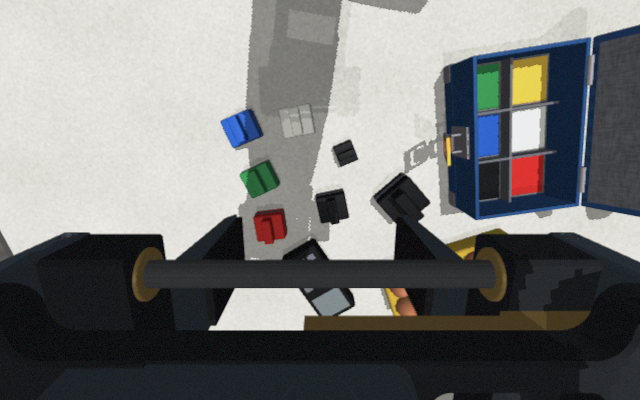

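Run:
```python
from h import *
im=cv2.imread('pics/w1.png')
cv2.imwrite('pics/w1c.png',cv2.resize(im[95:250,215:365],None,fx=5,fy=3.8,interpolation=cv2.INTER_CUBIC))
```

```text
(no output)
```

View pics/w1c.png

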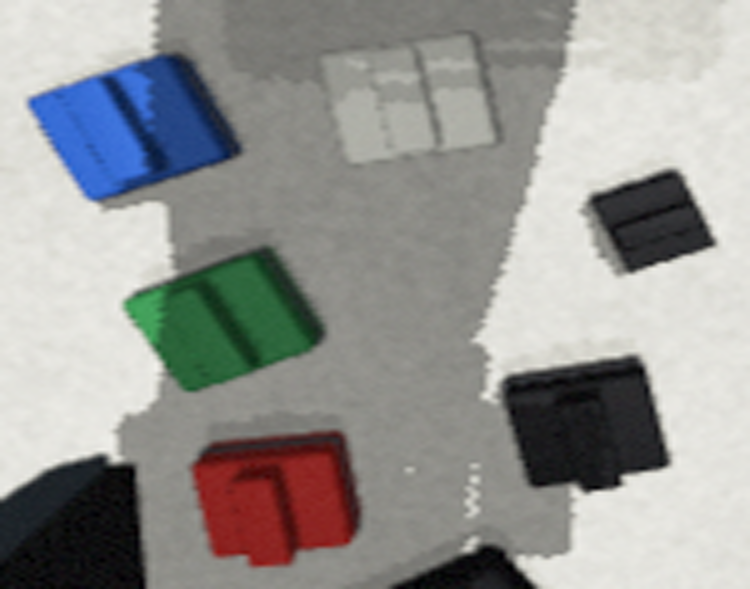

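The wrist view shows every cassette fin running roughly along the image vertical. The cassettes are at blue (241,128), white (297,120), green (259,179), red (269,225) and black (332,206). The small black look-alike is at (345,153) and the large one at (400,197).

```bash
cat >> h.py <<'E'
def find(im,p,n,near=None,z=.035):
    """cassettes of colour n: (centre xy, yaw of y axis mod pi near world +y)"""
    m=masks(im)[n]; out=[]
    if n=='white':
        hsv=cv2.cvtColor(im,cv2.COLOR_BGR2HSV).astype(int); m=(hsv[...,1]<45)&(hsv[...,2]>90)
    K=blobs(m,60)
    for c in K:
        u,v=c[:,0].mean(0)
        q=np.array([onz(p,*x[0],z)[:2] for x in c]).astype(np.float32)*1000
        (x,y),(w,h),a=cv2.minAreaRect(q)
        if 30<min(w,h) and max(w,h)<80:
            a=np.radians(a); a=(a-1.33+np.pi/4)%(np.pi/2)-np.pi/4+1.33
            pos=np.array([x,y])/1000
            if near is None or np.linalg.norm(pos-near)<.05: out.append((pos,a,w,h))
    return out
E
python3 - <<'E'
from h import *
from scipy.spatial.transform import Rotation
im=cv2.imread('pics/w1.png');p=cams.camera_params('wrist')
for n in ('red','green','blue','black','white'):
    for f in find(im,p,n): print(n,f[0].round(3),round(f[1],3),'turn',round(1.331-f[1],3),np.round(f[2:]))
print(im[125,275:320:3].tolist())
E
```

```text
red [ 0.615 -0.311] 1.461 turn -0.13 [56. 65.]
red [0.63  0.164] 1.482 turn -0.151 [56. 67.]
green [ 0.524 -0.304] 1.787 turn -0.456 [50. 57.]
green [0.463 0.11 ] 1.483 turn -0.152 [35. 70.]
blue [ 0.43 -0.31] 1.726 turn -0.395 [49. 56.]
black [ 0.606 -0.189] 1.541 turn -0.21 [52. 62.]
black [ 0.514 -0.144] 1.74 turn -0.409 [37. 32.]
[[136, 142, 143], [134, 140, 141], [136, 143, 143], [168, 176, 175], [170, 179, 175], [167, 175, 173], [169, 178, 177], [167, 176, 175], [168, 176, 176], [143, 149, 148], [167, 174, 173], [166, 175, 175], [166, 175, 172], [116, 121, 120], [134, 140, 141]]
```

Run:
```python
from h import *
go((.605,-.189),.044,1.541)
p=cams.camera_params('top'); print(onz(p,403,261,.045))
```

```text
now [ 0.5159 -0.1923  0.3996] yaw 1.331 shift-first [-86.   24.3 355.5] turn -0.21 or (other way) 2.932 shift after turn [-89.2   5.8 355.5] j6 -1.73 t 3.5
[ 0.44438328 -0.21376206  0.045     ]
```

```bash
python3 -m handwheel '[[0.2,[0,0,0],-0.105],[0.2,[0,0,0],-0.105],[0.2,[-30,2,30],0],[0.2,[-30,2,40],0],[0.2,[-29,2,40],0],[0.2,[0,0,45],0],[0.2,[0,0,45],0],[0.2,[0,0,45],0],[0.2,[0,0,45],0],[0.2,[0,0,30],0]]'
python3 -m handwheel '[[0.2,[0,0,20],0],[0.2,[0,0,16],0],[0.2,[0,0,0],0],[-1,[0,0,0],0],[-1,[0,0,0],0],[-1,[0,0,0],0],[-1,[0,0,0],0],[-1,[0,0,0],0],[-1,[0,0,0],0]]' 45
python3 - <<'E'
from h import *
im,p=snap('wrist','w2.png'); go(case([-39,-80,0])[:2],.30,1.485+np.pi/2)
E
```

```text
clock: 4.45
tool_pos: [0.604, -0.1871, 0.077]
tool_rot: [-0.001, 0.014, 1.0, 0.0]
wrist_force: [0.6, 0.2, 0.9]
finger_gap: 0.601
grip_force: 0.0
clock: 5.35
tool_pos: [0.6054, -0.1893, 0.0443]
tool_rot: [0.0, 0.014, 1.0, -0.0]
wrist_force: [-0.2, -0.2, 3.5]
finger_gap: 0.174
grip_force: 45.0
now [ 0.6054 -0.1893  0.0443] yaw 1.542 shift-first [-77567.7 -43206.5   -210. ] turn -1.514 or (other way) 1.628 shift after turn [ 38722.1 -79900.9   -210. ] j6 -1.88 t 5.4
```

View pics/w2.png

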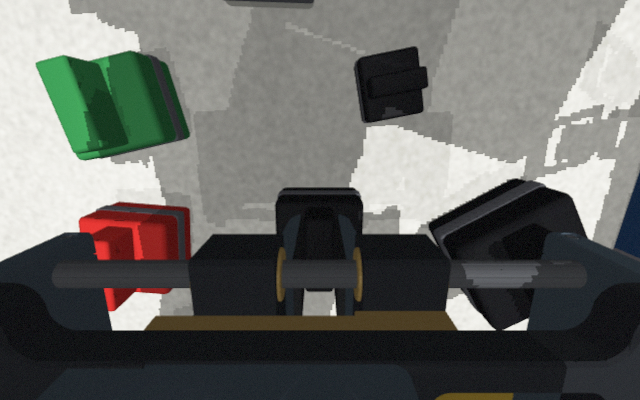

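Black is held: the gap of 0.174 is about 16 mm, which is the fin width. In the picture the gripped cassette is centred at (318,235).

```bash
sed -i 's/    x,y,a=CASE; c,s=/    pt=np.array(pt)\/1000; x,y,a=CASE; c,s=/' h.py
python3 - <<'E'
from h import *
for n,q in dict(black=[-39,-80,0],red=[39,-80,0],white=[39,0,0],blue=[-39,0,0],green=[-39,80,0]).items(): print(n,case(q).round(4))
go(case([-39,-80,0])[:2],.30,1.485+np.pi/2)
E
```

```text
black [0.622  0.0758 0.    ]
red [0.6287 0.1535 0.    ]
white [0.549  0.1604 0.    ]
blue [0.5423 0.0827 0.    ]
green [0.4626 0.0896 0.    ]
now [ 0.6054 -0.1893  0.0443] yaw 1.542 shift-first [  -9.   265.4 -255.8] turn -1.514 or (other way) 1.628 shift after turn [-265.5    6.1 -255.8] j6 -1.88 t 5.4
```

```bash
python3 -m handwheel '[[-1,[0,0,-30],0],[-1,[0,0,-40],0],[-1,[0,0,-40],0],[-1,[0,0,-45],0],[-1,[0,0,0],0.14],[-1,[0,0,0],0.14],[-1,[0,0,0],0.14],[-1,[0,0,0],0.14],[-1,[0,0,0],0.14],[-1,[0,0,0],0.14]]'
python3 -m handwheel '[[-1,[0,0,0],0.14],[-1,[0,0,0],0.14],[-1,[0,0,0],0.14],[-1,[0,0,0],0.14],[-1,[0,0,0],0.14],[-1,[0,0,0],0.088],[-1,[-30,1,0],0],[-1,[-40,1,0],0],[-1,[-40,1,0],0],[-1,[-40,1,0],0]]'
python3 -m handwheel '[[-1,[-40,1,0],0],[-1,[-40,1,0],0],[-1,[-35,0,0],0],[-1,[0,0,0],0],[-1,[0,0,0],0]]'
python3 - <<'E'
from h import *
im,p=snap('wrist','w3.png')
go(case([-39,-80,0])[:2],.079,1.485+np.pi/2); print(r.observe()['finger_gap'])
E
```

```text
clock: 6.4
tool_pos: [0.6048, -0.189, 0.1986]
tool_rot: [-0.0, 0.424, 0.906, -0.0]
wrist_force: [-0.3, 0.4, -2.9]
finger_gap: 0.176
grip_force: 45.0
clock: 7.4
tool_pos: [0.5958, -0.3401, 0.1986]
tool_rot: [-0.0, 0.737, 0.676, -0.0]
wrist_force: [-0.2, 0.6, -2.4]
finger_gap: 0.175
grip_force: 45.0
clock: 7.9
tool_pos: [0.5878, -0.4539, 0.1982]
tool_rot: [-0.001, 0.737, 0.676, -0.0]
wrist_force: [-0.3, -0.1, -2.5]
finger_gap: 0.171
grip_force: 45.0
now [ 0.5881 -0.4531  0.1983] yaw -0.086 shift-first [529.8 -11.7 119.8] turn -0.0 or (other way) 3.141 shift after turn [529.8 -11.4 119.8] j6 -0.6 t 8.0
0.17112584575150305
```

View pics/w3.png

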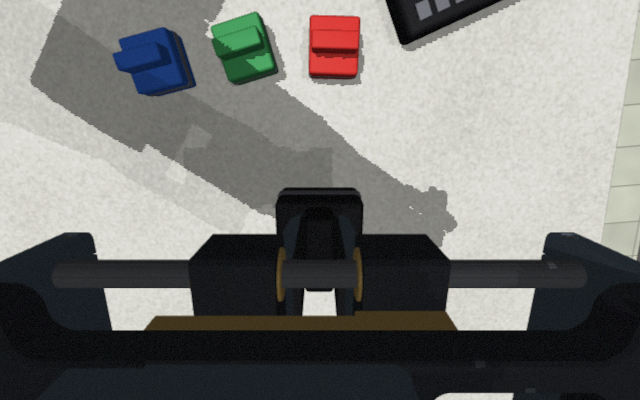

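I used the shift for the other turn direction, so the tool went the wrong way. It hit nothing and the black cassette is still held, so I'm going back over the case.

```bash
python3 -m handwheel '[[-1,[30,-1,0],0],[-1,[42,-1,0],0],[-1,[42,-1,0],0],[-1,[42,-1,0],0],[-1,[42,-1,0],0],[-1,[42,-1,0],0],[-1,[42,-1,0],0],[-1,[42,-1,0],0],[-1,[42,-1,0],0],[-1,[42,-1,0],0]]'
python3 -m handwheel '[[-1,[42,-1,0],0],[-1,[42,-1,0],0],[-1,[38,0,0],0],[-1,[0,0,0],0],[-1,[0,0,0],0]]'
python3 - <<'E'
from h import *
go(case([-39,-80,0])[:2],.079,1.485+np.pi/2); print(r.observe()['finger_gap'])
E
```

```text
clock: 8.95
tool_pos: [0.6128, -0.0434, 0.1991]
tool_rot: [-0.0, 0.736, 0.677, 0.0]
wrist_force: [0.2, 0.4, -2.6]
finger_gap: 0.175
grip_force: 45.0
clock: 9.45
tool_pos: [0.6213, 0.0769, 0.1989]
tool_rot: [-0.0, 0.736, 0.677, -0.0]
wrist_force: [-0.3, -0.3, -2.5]
finger_gap: 0.173
grip_force: 45.0
now [0.6213 0.0769 0.1989] yaw -0.083 shift-first [ -1.    0.8 119.9] turn 0.003 or (other way) -3.139 shift after turn [ -1.    0.8 119.9] j6 0.17 t 9.4
0.17342555013271796
```

```bash
python3 -m handwheel '[[-1,[-1,0,40],0],[-1,[0,0,40],0],[-1,[0,0,25],0],[-1,[0,0,10],0],[-1,[0,0,5],0],[-1,[0,0,0],0],[-0.2,[0,0,0],0],[-0.2,[0,0,0],0],[-0.2,[0,0,0],0],[-0.2,[0,0,-40],0]]'
python3 -m handwheel '[[-0.2,[0,0,-45],0],[-0.2,[-20,0,-45],0],[0.2,[-40,0,-40],0],[0.2,[-40,0,0],0],[0.2,[-40,0,0],0],[0.2,[-40,0,0],0],[0.2,[-40,0,0],0],[0.2,[0,0,0],0],[0.2,[0,0,0],0]]'
python3 - <<'E'
from h import *
im,p=snap('wrist','w4.png'); o,d=ray(p,320,100);print(o,d)
it,pt=snap('top','top1.png')
for n in ('red','green','blue','black'):
    for nm,(a,b) in dict(w=(im,p),t=(it,pt)).items():
        for f in find(a,b,n): print(nm,n,f[0].round(3),round(f[1],3),np.round(f[2:]))
go((.615,-.312),.25,1.461)
E
```

```text
clock: 10.45
tool_pos: [0.6193, 0.0742, 0.1159]
tool_rot: [-0.002, 0.737, 0.676, -0.003]
wrist_force: [0.0, -0.4, 0.9]
finger_gap: 0.398
grip_force: 0.0
clock: 11.35
tool_pos: [0.6034, -0.1407, 0.2447]
tool_rot: [0.0, 0.737, 0.675, 0.0]
wrist_force: [-0.6, -0.0, 0.1]
finger_gap: 0.6
grip_force: 0.0
[ 0.61002495 -0.06797951  0.41577506] [ 0.00856235  0.05613984 -1.05017128]
w red [ 0.614 -0.322] 1.484 [41. 50.]
t red [0.63  0.155] 1.484 [68. 70.]
w green [ 0.529 -0.316] 1.484 [44. 51.]
t green [0.464 0.093] 1.477 [68. 70.]
w black [ 0.52  -0.142] 1.731 [40. 36.]
w black [ 0.624 -0.063] 2.072 [67. 73.]
now [ 0.6035 -0.1393  0.2445] yaw -0.086 shift-first [-171.    26.2   -5.5] turn -1.547 or (other way) 1.595 shift after turn [ -30.4 -170.4   -5.5] j6 -0.18 t 11.4
```

View pics/top1.png

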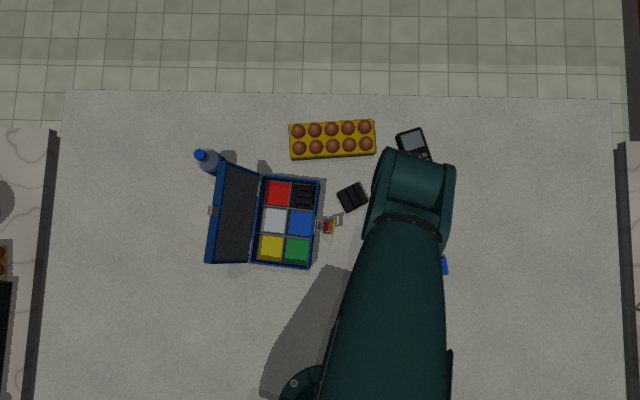

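Black stands in its compartment at (303,195). Next is red.

```bash
python3 -m handwheel '[[0.2,[0,0,0],-0.14],[0.2,[0,0,0],-0.14],[0.2,[0,0,0],-0.14],[0.2,[0,0,0],-0.14],[0.2,[0,0,0],-0.14],[0.2,[0,0,0],-0.14],[0.2,[0,0,0],-0.14],[0.2,[0,0,0],-0.14],[0.2,[0,0,0],-0.14],[0.2,[0,0,0],-0.14]]'
python3 -m handwheel '[[0.2,[0,0,0],-0.147],[0.2,[0,-30,0],0],[0.2,[0,-40,0],0],[0.2,[0,-40,0],0],[0.2,[0,-30,0],0],[0.2,[0,-20,0],0],[0.2,[0,0,0],0],[0.2,[0,0,0],0]]'
python3 - <<'E'
from h import *
im,p=snap('wrist')
for n in ('red','green','blue'):
        for f in find(im,p,n): print(n,f[0].round(3),round(f[1],3),np.round(f[2:]))
go((.615,-.312),.044,1.461)
E
```

```text
clock: 12.45
tool_pos: [0.6036, -0.1387, 0.2444]
tool_rot: [0.0, 0.124, 0.992, 0.0]
wrist_force: [0.5, 1.2, -0.4]
finger_gap: 0.606
grip_force: 0.0
clock: 13.25
tool_pos: [0.5861, -0.2982, 0.2442]
tool_rot: [-0.0, 0.055, 0.999, 0.0]
wrist_force: [-0.8, 0.1, 0.4]
finger_gap: 0.6
grip_force: 0.0
red [ 0.616 -0.312] 1.437 [53. 61.]
green [ 0.524 -0.307] 1.77 [49. 53.]
blue [ 0.43  -0.311] 1.714 [59. 53.]
now [ 0.5861 -0.2979  0.2442] yaw 1.462 shift-first [-30.3 -11.  200.2] turn 0.001 or (other way) -3.141 shift after turn [-30.3 -10.9 200.2] j6 -1.97 t 13.3
```

```bash
python3 -m handwheel '[[0.2,[-20,-7,30],0],[0.2,[-10,-4,40],0],[0.2,[0,0,40],0],[0.2,[0,0,40],0],[0.2,[0,0,30],0],[0.2,[0,0,15],0],[0.2,[0,0,5],0],[0.2,[0,0,0],0],[-1,[0,0,0],0],[-1,[0,0,0],0]]' 45
python3 -m handwheel '[[-1,[0,0,0],0],[-1,[0,0,0],0],[-1,[0,0,0],0],[-1,[0,0,0],0],[-1,[0,0,-30],0],[-1,[0,0,-40],0],[-1,[0,0,-40],0],[-1,[0,0,-45],0],[-1,[0,0,0],0.14],[-1,[0,0,0],0.14]]'
python3 -m handwheel '[[-1,[0,0,0],0.14],[-1,[0,0,0],0.14],[-1,[0,0,0],0.14],[-1,[0,0,0],0.14],[-1,[0,0,0],0.14],[-1,[0,0,0],0.14],[-1,[0,0,0],0.14],[-1,[0,0,0],0.14],[-1,[0,0,0],0.148],[-1,[0,0,0],0]]'
python3 - <<'E'
from h import *
go(case([38,-80,0])[:2],.079,1.485-np.pi/2)
E
```

```text
clock: 14.3
tool_pos: [0.6154, -0.3138, 0.046]
tool_rot: [0.001, 0.055, 0.998, -0.0]
wrist_force: [-0.6, -0.4, 0.1]
finger_gap: 0.456
grip_force: 0.0
clock: 15.3
tool_pos: [0.6149, -0.3136, 0.2009]
tool_rot: [0.001, 0.196, 0.981, -0.0]
wrist_force: [0.4, 0.5, -3.0]
finger_gap: 0.172
grip_force: 45.0
clock: 16.3
tool_pos: [0.6142, -0.3133, 0.1989]
tool_rot: [-0.0, 0.738, 0.675, -0.0]
wrist_force: [-0.6, 0.4, -2.5]
finger_gap: 0.171
grip_force: 45.0
now [ 0.6142 -0.3133  0.1989] yaw -0.09 shift-first [465.2 -27.2 120. ] turn -0.004 or (other way) 3.138 shift after turn [465.3 -25.5 120. ] j6 -0.42 t 16.3
```

```bash
python3 -m handwheel '[[-1,[30,-2,0],0],[-1,[42,-2.5,0],0],[-1,[42,-2.5,0],0],[-1,[42,-2.5,0],0],[-1,[42,-2.5,0],0],[-1,[42,-2.5,0],0],[-1,[42,-2.5,0],0],[-1,[42,-2.5,0],0],[-1,[42,-2.5,0],0],[-1,[42,-2.5,0],0]]'
python3 -m handwheel '[[-1,[37,-2,0],0],[-1,[20,-1,0],0],[-1,[0,0,0],0],[-1,[0,0,0],0]]'
python3 - <<'E'
from h import *
go(case([37,-80,0])[:2],.079,1.485-np.pi/2)
s=r.observe();print(s['finger_gap'],s['wrist_force'])
E
```

```text
clock: 17.3
tool_pos: [0.6252, 0.0969, 0.1993]
tool_rot: [0.0, 0.735, 0.678, -0.0]
wrist_force: [1.9, 0.0, -3.4]
finger_gap: 0.17
grip_force: 45.0
clock: 17.7
tool_pos: [0.6273, 0.1523, 0.1991]
tool_rot: [-0.0, 0.736, 0.677, -0.0]
wrist_force: [-0.3, -0.6, -1.3]
finger_gap: 0.17
grip_force: 45.0
now [0.6273 0.1523 0.1991] yaw -0.083 shift-first [ -0.6   1.4 120.1] turn 0.003 or (other way) -3.139 shift after turn [ -0.6   1.4 120.1] j6 0.29 t 17.7
0.17027909887585285 [-0.31145664 -0.59317358 -1.30599203]
```

```bash
python3 -m handwheel '[[-1,[0,1,40],0],[-1,[0,0,40],0],[-1,[0,0,25],0],[-1,[0,0,10],0],[-1,[0,0,5],0],[-1,[0,0,0],0],[-0.2,[0,0,0],0],[-0.2,[0,0,0],0],[-0.2,[0,0,0],0],[-0.2,[0,0,-40],0]]'
python3 -m handwheel '[[-0.2,[0,0,-45],0],[-0.2,[0,0,-40],0],[0.2,[-40,0,-40],0],[0.2,[-45,10,0],0],[0.2,[-45,10,0],0],[0.2,[-45,10,0],0],[0.2,[-45,10,0],0],[0.2,[-45,10,0],0],[0.2,[-45,10,0],0],[0.2,[-30,10,0],0]]'
python3 -m handwheel '[[0.2,[0,0,0],0.14],[0.2,[0,0,0],0.14],[0.2,[0,0,0],0.14],[0.2,[0,0,0],0.14],[0.2,[0,0,0],0.14],[0.2,[0,0,0],0.14],[0.2,[0,0,0],0.14],[0.2,[0,0,0],0.14],[0.2,[0,0,0],0.14],[0.2,[0,0,0],0.0]]'
python3 - <<'E'
from h import *
it,pt=snap('top'); cv2.imwrite('pics/t2.png',it)
im,p=snap('wrist','w5.png')
for n in ('red','green','blue'):
        for f in find(im,p,n): print(n,f[0].round(3),round(f[1],3),np.round(f[2:]))
go((.524,-.306),.044,1.785)
E
```

```text
clock: 18.7
tool_pos: [0.6259, 0.1517, 0.1161]
tool_rot: [-0.002, 0.737, 0.676, -0.003]
wrist_force: [-0.4, 0.8, 0.4]
finger_gap: 0.401
grip_force: 0.0
clock: 19.7
tool_pos: [0.6691, -0.1909, 0.2404]
tool_rot: [0.0, 0.738, 0.675, 0.0]
wrist_force: [0.6, 0.8, 0.4]
finger_gap: 0.602
grip_force: 0.0
clock: 20.7
tool_pos: [0.6692, -0.188, 0.2402]
tool_rot: [0.0, 0.994, 0.111, 0.0]
wrist_force: [-0.3, -0.1, 0.1]
finger_gap: 0.602
grip_force: 0.0
red [0.616 0.175] 1.495 [58. 58.]
now [ 0.6692 -0.188   0.24  ] yaw -1.343 shift-first [-168.2   82.1  196. ] turn 0.014 or (other way) -3.128 shift after turn [-167.    84.4  196. ] j6 1.04 t 20.8
```

```bash
python3 -m handwheel '[[0.2,[-40,20,0],0.014],[0.2,[-42,21,0],0],[0.2,[-42,21,0],0],[0.2,[-42,21,0],0],[0.2,[0,0,0],0],[0.2,[0,0,0],0]]'
python3 - <<'E'
from h import *
im,p=snap('wrist','w6.png')
for n in ('red','green','blue'):
        for f in find(im,p,n): print(n,f[0].round(3),round(f[1],3),np.round(f[2:]))
it,pt=snap('top')
for n in ('red','green','blue'):
        for f in find(it,pt,n): print('t',n,f[0].round(3),round(f[1],3),np.round(f[2:]))
go((.524,-.306),.044,1.785)
cv2.imwrite('pics/m1.png',np.hstack([cv2.resize(im,(480,300)),cv2.resize(it[150:285,195:355],None,fx=2,fy=2.222)[:300]]))
E
```

```text
clock: 21.4
tool_pos: [0.5241, -0.3048, 0.2401]
tool_rot: [0.0, 0.994, 0.105, 0.0]
wrist_force: [-0.3, -0.5, -0.7]
finger_gap: 0.593
grip_force: 0.0
green [ 0.523 -0.307] 1.766 [55. 52.]
blue [ 0.438 -0.31 ] 1.757 [55. 53.]
t red [0.63  0.155] 1.484 [68. 70.]
t green [0.464 0.093] 1.483 [68. 70.]
t blue [ 0.431 -0.314] 1.691 [46. 50.]
now [ 0.5251 -0.3039  0.2399] yaw -1.359 shift-first [ -1.7   1.7 195.9] turn -0.002 or (other way) 3.139 shift after turn [ -1.7   1.7 195.9] j6 0.8 t 21.5
```

View pics/m1.png

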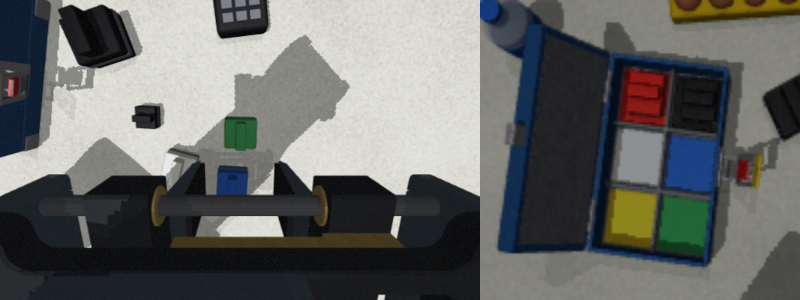

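Red and black both stand in their compartments, and green is right under the gripper. I'm gripping it.

```bash
python3 -m handwheel '[[0.2,[-1,2,40],0],[0.2,[0,0,40],0],[0.2,[0,0,40],0],[0.2,[0,0,40],0],[0.2,[0,0,25],0],[0.2,[0,0,11],0],[0.2,[0,0,0],0],[-1,[0,0,0],0],[-1,[0,0,0],0],[-1,[0,0,0],0]]' 45
python3 -m handwheel '[[-1,[0,0,0],0],[-1,[0,0,0],0],[-1,[0,0,-30],0],[-1,[0,0,-40],0],[-1,[0,0,-40],0],[-1,[0,0,-45],0],[-1,[0,0,0],-0.14],[-1,[0,0,0],-0.14],[-1,[0,0,0],-0.14],[-1,[0,0,0],-0.14]]'
python3 -m handwheel '[[-1,[0,0,0],-0.14],[-1,[0,0,0],-0.14],[-1,[0,0,0],-0.14],[-1,[0,0,0],-0.14],[-1,[0,0,0],-0.15],[-1,[0,0,0],0],[-1,[0,0,0],0]]'
python3 - <<'E'
from h import *
go(case([-39,80,0])[:2],.079,1.485-np.pi/2)
E
```

```text
clock: 22.5
tool_pos: [0.5246, -0.3068, 0.045]
tool_rot: [0.001, 0.994, 0.105, 0.001]
wrist_force: [-0.4, -0.3, 0.6]
finger_gap: 0.367
grip_force: 0.0
clock: 23.5
tool_pos: [0.5235, -0.3062, 0.1985]
tool_rot: [-0.0, 0.926, 0.378, -0.0]
wrist_force: [-0.1, 0.3, -3.3]
finger_gap: 0.174
grip_force: 45.0
clock: 24.2
tool_pos: [0.5236, -0.3063, 0.1985]
tool_rot: [-0.0, 0.74, 0.673, -0.0]
wrist_force: [0.5, -0.2, -3.1]
finger_gap: 0.173
grip_force: 45.0
now [ 0.5236 -0.3063  0.1985] yaw -0.096 shift-first [388.2 -98.5 119.6] turn -0.01 or (other way) 3.132 shift after turn [389.2 -94.7 119.6] j6 -0.47 t 24.2
```

```bash
python3 -m handwheel '[[-1,[30,-7.3,0],-0.01],[-1,[42,-10.3,0],0],[-1,[42,-10.3,0],0],[-1,[42,-10.3,0],0],[-1,[42,-10.3,0],0],[-1,[42,-10.3,0],0],[-1,[42,-10.3,0],0],[-1,[42,-10.3,0],0],[-1,[40,-9.7,0],0],[-1,[25,-6,0],0]]'
python3 -m handwheel '[[-1,[0,0,0],0],[-1,[0,0,0],0]]'
python3 - <<'E'
from h import *
go(case([-39,80,0])[:2],.079,1.485-np.pi/2)
s=r.observe();print(s['finger_gap'],s['wrist_force'])
E
```

```text
clock: 25.2
tool_pos: [0.4601, 0.0912, 0.1988]
tool_rot: [-0.0, 0.736, 0.677, 0.0]
wrist_force: [-0.1, 0.4, -3.4]
finger_gap: 0.174
grip_force: 45.0
clock: 25.4
tool_pos: [0.4607, 0.0893, 0.1987]
tool_rot: [0.0, 0.736, 0.677, -0.0]
wrist_force: [0.7, -1.2, -3.9]
finger_gap: 0.171
grip_force: 45.0
now [0.4607 0.0893 0.1987] yaw -0.082 shift-first [  0.4   1.8 119.7] turn 0.003 or (other way) -3.138 shift after turn [  0.4   1.8 119.7] j6 0.22 t 25.4
0.17081286594170011 [ 0.71436649 -1.2007494  -3.85792897]
```

```bash
python3 -m handwheel '[[-1,[0,1.5,40],0],[-1,[0,0,40],0],[-1,[0,0,25],0],[-1,[0,0,10],0],[-1,[0,0,5],0],[-1,[0,0,0],0],[-0.2,[0,0,0],0],[-0.2,[0,0,0],0],[-0.2,[0,0,0],0],[-0.2,[0,0,-40],0]]'
python3 -m handwheel '[[-0.2,[0,0,-45],0],[-0.2,[0,0,-40],0],[0.2,[-40,0,-40],0],[0.2,[-45,0,0],0],[0.2,[-45,0,0],0],[0.2,[-45,0,0],0],[0.2,[-45,0,0],0],[0.2,[-45,0,0],0],[0.2,[-45,0,0],0],[0.2,[-45,0,0],0]]'
python3 -m handwheel '[[0.2,[-30,0,0],0.14],[0.2,[-10,0,0],0.14],[0.2,[0,0,0],0.14],[0.2,[0,0,0],0.14],[0.2,[0,0,0],0.14],[0.2,[0,0,0],0.14],[0.2,[0,0,0],0.14],[0.2,[0,0,0],0.14],[0.2,[0,0,0],0.14],[0.2,[0,0,0],0.09]]'
python3 - <<'E'
from h import *
im,p=snap('wrist','w7.png'); it,pt=snap('top','t3.png')
for f in find(im,p,'blue'): print('blue',f[0].round(3),round(f[1],3),np.round(f[2:]))
go((.432,-.311),.044,1.71)
cv2.imwrite('pics/m2.png',np.hstack([cv2.resize(im,(480,300)),cv2.resize(it[150:285,195:355],None,fx=2,fy=2.222)[:300]]))
E
```

```text
clock: 26.4
tool_pos: [0.4599, 0.0886, 0.1161]
tool_rot: [-0.002, 0.735, 0.678, -0.003]
wrist_force: [0.6, -0.3, 0.4]
finger_gap: 0.401
grip_force: 0.0
clock: 27.4
tool_pos: [0.4335, -0.2622, 0.2396]
tool_rot: [0.001, 0.735, 0.678, 0.0]
wrist_force: [1.7, 0.3, -0.3]
finger_gap: 0.599
grip_force: 0.0
clock: 28.4
tool_pos: [0.4294, -0.2999, 0.2395]
tool_rot: [0.0, 0.998, 0.067, 0.0]
wrist_force: [-0.3, 0.5, 0.3]
finger_gap: 0.601
grip_force: 0.0
blue [ 0.429 -0.311] 1.731 [55. 53.]
now [ 0.4294 -0.2999  0.2394] yaw -1.432 shift-first [  1.   11.2 195.4] turn -0.001 or (other way) 3.141 shift after turn [  0.9  11.2 195.4] j6 0.78 t 28.5
```

View pics/m2.png

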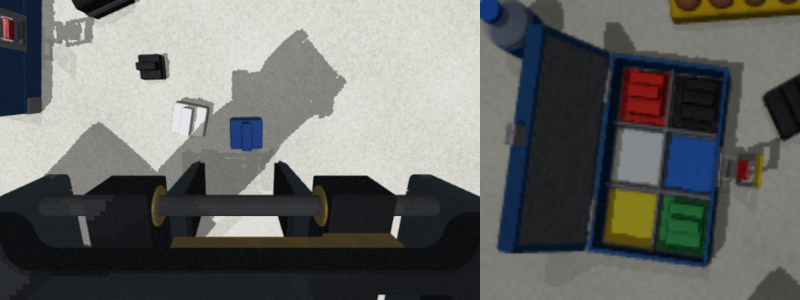

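Green is in place. Blue is at (246,133) in the left half of the picture, just in front of the gripper. I'm gripping it.

```bash
python3 -m handwheel '[[0.2,[0,11,40],0],[0.2,[0,0,40],0],[0.2,[0,0,40],0],[0.2,[0,0,40],0],[0.2,[0,0,25],0],[0.2,[0,0,10.5],0],[0.2,[0,0,0],0],[-1,[0,0,0],0],[-1,[0,0,0],0],[-1,[0,0,0],0]]' 45
python3 -m handwheel '[[-1,[0,0,0],0],[-1,[0,0,0],0],[-1,[0,0,-30],0],[-1,[0,0,-40],0],[-1,[0,0,-40],0],[-1,[0,0,-45],0],[-1,[0,0,0],-0.14],[-1,[0,0,0],-0.14],[-1,[0,0,0],-0.14],[-1,[0,0,0],-0.14]]'
python3 -m handwheel '[[-1,[0,0,0],-0.14],[-1,[0,0,0],-0.14],[-1,[0,0,0],-0.14],[-1,[0,0,0],-0.14],[-1,[0,0,0],-0.14],[-1,[0,0,0],-0.087],[-1,[0,0,0],0],[-1,[0,0,0],0]]'
python3 - <<'E'
from h import *
go(case([-39,0,0])[:2],.079,1.485-np.pi/2)
E
```

```text
clock: 29.5
tool_pos: [0.4316, -0.3113, 0.0448]
tool_rot: [0.001, 0.998, 0.07, 0.001]
wrist_force: [0.8, -0.2, -0.2]
finger_gap: 0.368
grip_force: 0.0
clock: 30.5
tool_pos: [0.4306, -0.3106, 0.1984]
tool_rot: [-0.0, 0.938, 0.346, -0.0]
wrist_force: [-0.2, 0.0, -3.4]
finger_gap: 0.17
grip_force: 44.9
clock: 31.3
tool_pos: [0.4307, -0.3107, 0.1984]
tool_rot: [-0.0, 0.737, 0.676, -0.0]
wrist_force: [0.6, -1.1, -2.7]
finger_gap: 0.169
grip_force: 44.9
now [ 0.4307 -0.3107  0.1984] yaw -0.087 shift-first [401.5  77.1 119.4] turn -0.001 or (other way) 3.141 shift after turn [401.5  77.5 119.4] j6 -0.58 t 31.3
```

```bash
python3 -m handwheel '[[-1,[30,5.8,0],0],[-1,[42,8,0],0],[-1,[42,8,0],0],[-1,[42,8,0],0],[-1,[42,8,0],0],[-1,[42,8,0],0],[-1,[42,8,0],0],[-1,[42,8,0],0],[-1,[42,8,0],0],[-1,[35,7.5,0],0]]'
python3 -m handwheel '[[-1,[0,0,0],0],[-1,[0,0,0],0]]'
python3 - <<'E'
from h import *
go(case([-39,0,0])[:2],.079,1.485-np.pi/2)
s=r.observe();print(s['finger_gap'],s['wrist_force'])
E
```

```text
clock: 32.3
tool_pos: [0.5418, 0.0845, 0.1986]
tool_rot: [0.0, 0.737, 0.676, 0.0]
wrist_force: [-0.3, -1.8, -2.7]
finger_gap: 0.177
grip_force: 44.9
clock: 32.5
tool_pos: [0.5414, 0.0828, 0.1983]
tool_rot: [-0.0, 0.736, 0.677, -0.0]
wrist_force: [-0.7, -0.2, -0.8]
finger_gap: 0.176
grip_force: 44.9
now [0.5414 0.0828 0.1983] yaw -0.084 shift-first [ -0.    1.  119.3] turn 0.002 or (other way) -3.14 shift after turn [ -0.    1.  119.3] j6 0.19 t 32.5
0.17553920423588754 [-0.67204967 -0.17169157 -0.82156777]
```

```bash
python3 -m handwheel '[[-1,[0,1,40],0],[-1,[0,0,40],0],[-1,[0,0,25],0],[-1,[0,0,10],0],[-1,[0,0,4.5],0],[-1,[0,0,0],0],[-0.2,[0,0,0],0],[-0.2,[0,0,0],0],[-0.2,[0,0,0],0],[-0.2,[0,0,-40],0]]'
python3 -m handwheel '[[-0.2,[0,0,-45],0],[-0.2,[0,0,-40],0],[0.2,[-40,-9,-40],0],[0.2,[-44,-11,0],0],[0.2,[-44,-11,0],0],[0.2,[-44,-11,0],0],[0.2,[-44,-10,0],0],[0.2,[-44,-10,0],0],[0.2,[-44,-10,0],0],[0.2,[0,0,0],0.14]]'
python3 -m handwheel '[[0.2,[0,0,0],0.14],[0.2,[0,0,0],0.14],[0.2,[0,0,0],0.14],[0.2,[0,0,0],0.14],[0.2,[0,0,0],0.14],[0.2,[0,0,0],0.14],[0.2,[0,0,0],0.14],[0.2,[0,0,0],0.14],[0.2,[0,0,0],0.14],[0.2,[0,0,0],0.14]]'
python3 - <<'E'
from h import *
im,p=snap('wrist','w8.png'); it,pt=snap('top','t4.png')
go((.444,-.214),.044,1.45)
cv2.imwrite('pics/m3.png',np.hstack([cv2.resize(im,(480,300)),cv2.resize(it[150:285,195:355],None,fx=2,fy=2.222)[:300]]))
E
```

```text
clock: 33.5
tool_pos: [0.5401, 0.0819, 0.1163]
tool_rot: [-0.002, 0.736, 0.677, -0.003]
wrist_force: [1.2, -0.0, 0.8]
finger_gap: 0.401
grip_force: 0.0
clock: 34.5
tool_pos: [0.4457, -0.2135, 0.2396]
tool_rot: [0.001, 0.782, 0.623, 0.0]
wrist_force: [0.5, 0.9, 0.5]
finger_gap: 0.602
grip_force: 0.0
clock: 35.5
tool_pos: [0.447, -0.2097, 0.2394]
tool_rot: [0.0, 1.0, -0.029, 0.0]
wrist_force: [-0.6, 0.2, -0.1]
finger_gap: 0.597
grip_force: 0.0
now [ 0.447  -0.2097  0.2394] yaw -1.626 shift-first [ -2.9   4.4 195.4] turn 0.065 or (other way) -3.076 shift after turn [ -2.6   4.6 195.4] j6 1.14 t 35.6
```

View pics/m3.png

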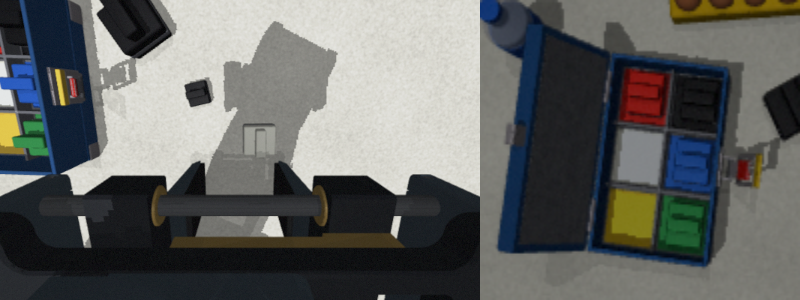

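Run:
```python
from h import *
im=cv2.imread('pics/w8.png');p=cams.camera_params('wrist')
roi=im[155:215,310:380].astype(int); m=cv2.morphologyEx(((roi.mean(2)>150)).astype(np.uint8),cv2.MORPH_OPEN,np.ones((3,3)))
n,l,st,c=cv2.connectedComponentsWithStats(m); print(st,c)
for u,v in [(344.5,166),(344.5,206),(344.5,186)]: print(onz(p,u,v,.04))
cs=[k for k in blobs(m,60)]
for k in cs:
    q=np.array([onz(p,x[0][0]+310,x[0][1]+155,.04)[:2]*1000 for x in k]).astype(np.float32); print(cv2.minAreaRect(q))
print(proj(p,[*r.observe()['tool_pos'][:2],.064]))
```

```text
[[   0    0   70   60 3143]
 [   0    0    2    2    4]
 [  17   15   13   36  420]
 [  44   15   13   35  355]
 [  33   21   11   27  278]] [[34.00954502 28.71524022]
 [ 0.5         0.5       ]
 [22.56190476 32.44285714]
 [50.6        30.32112676]
 [38.01079137 33.29496403]]
[ 0.46103711 -0.24172672  0.04      ]
[ 0.40984779 -0.24003271  0.04      ]
[ 0.43588728 -0.24089444  0.04      ]
((433.5936279296875, -243.26791381835938), (48.72713088989258, 44.91197967529297), 87.25338745117188)
[319.13740255 182.62085148]
```

White has been knocked aside, to about (0.435,-0.242). I'll move above it and check again.

Run:
```python
from h import *
p=cams.camera_params('wrist'); a=onz(p,348,188,.064); b=onz(p,347,186,.04);print(a,b)
go((.436,a[1]),.16,1.523)
```

```text
[ 0.43869665 -0.2431224   0.064     ] [ 0.43571579 -0.24401604  0.04      ]
now [ 0.447  -0.2097  0.2394] yaw -1.626 shift-first [-9.2 33.9 79.4] turn -0.008 or (other way) 3.134 shift after turn [-9.4 33.9 79.4] j6 1.14 t 35.6
```

```bash
python3 -m handwheel '[[0.2,[-9,34,0],0],[0.2,[0,0,40],0],[0.2,[0,0,20],0],[0.2,[0,0,0],0],[0.2,[0,0,0],0]]'
python3 - <<'E'
from h import *
im,p=snap('wrist','w9.png'); go((.437,-.2435),.044,1.523)
cv2.imwrite('pics/m4.png',im[60:300,120:520])
E
```

```text
clock: 36.1
tool_pos: [0.4364, -0.2433, 0.1796]
tool_rot: [0.0, 1.0, -0.025, 0.0]
wrist_force: [0.7, -0.7, 0.2]
finger_gap: 0.595
grip_force: 0.0
now [ 0.4368 -0.2435  0.1802] yaw -1.622 shift-first [ 1.000e-01 -1.000e-01  1.362e+02] turn -0.003 or (other way) 3.138 shift after turn [ 1.000e-01 -1.000e-01  1.362e+02] j6 1.07 t 36.1
```

View pics/m4.png

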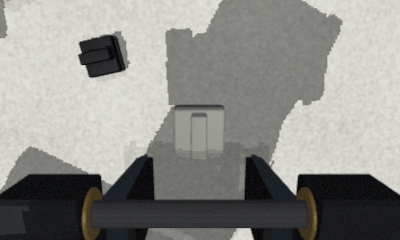

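White's fin is at (199,135) in the crop, centred between the fingers and aligned with them. I'm gripping it.

```bash
python3 -m handwheel '[[0.2,[0,0,40],0],[0.2,[0,0,40],0],[0.2,[0,0,30],0],[0.2,[0,0,20],0],[0.2,[0,0,6],0],[0.2,[0,0,0],0],[-1,[0,0,0],0],[-1,[0,0,0],0],[-1,[0,0,0],0],[-1,[0,0,0],0]]' 45
python3 -m handwheel '[[-1,[0,0,0],0],[-1,[0,0,-30],0],[-1,[0,0,-40],0],[-1,[0,0,-40],0],[-1,[0,0,-45],0],[-1,[0,0,0],-0.14],[-1,[0,0,0],-0.14],[-1,[0,0,0],-0.14],[-1,[0,0,0],-0.14],[-1,[0,0,0],-0.14]]'
python3 -m handwheel '[[-1,[0,0,0],-0.14],[-1,[0,0,0],-0.14],[-1,[0,0,0],-0.14],[-1,[0,0,0],-0.14],[-1,[0,0,0],-0.14],[-1,[0,0,0],-0.136],[-1,[0,0,0],0],[-1,[0,0,0],0]]'
python3 - <<'E'
from h import *
go(case([37,0,0])[:2],.079,1.485-np.pi/2)
E
```

```text
clock: 37.15
tool_pos: [0.4364, -0.2434, 0.0436]
tool_rot: [0.0, 1.0, -0.027, 0.0]
wrist_force: [-0.2, 0.2, -0.6]
finger_gap: 0.279
grip_force: 0.0
clock: 38.15
tool_pos: [0.4358, -0.243, 0.1977]
tool_rot: [-0.0, 0.947, 0.321, -0.0]
wrist_force: [0.4, 0.3, -2.8]
finger_gap: 0.172
grip_force: 45.0
clock: 38.95
tool_pos: [0.4359, -0.2431, 0.1978]
tool_rot: [-0.0, 0.739, 0.674, -0.0]
wrist_force: [-0.2, -0.5, -2.1]
finger_gap: 0.173
grip_force: 45.0
now [ 0.4359 -0.2431  0.1978] yaw -0.092 shift-first [410.1  75.6 118.8] turn -0.006 or (other way) 3.135 shift after turn [409.7  78.1 118.8] j6 -0.46 t 39.0
```

```bash
python3 -m handwheel '[[-1,[30,5.7,0],-0.006],[-1,[42,8,0],0],[-1,[42,8,0],0],[-1,[42,8,0],0],[-1,[42,8,0],0],[-1,[42,8,0],0],[-1,[42,8,0],0],[-1,[42,8,0],0],[-1,[42,8,0],0],[-1,[30,6,0],0]]'
python3 -m handwheel '[[-1,[14,2.4,0],0],[-1,[0,0,0],0],[-1,[0,0,0],0]]'
python3 - <<'E'
from h import *
go(case([37,0,0])[:2],.079,1.485-np.pi/2)
s=r.observe();print(s['finger_gap'],s['wrist_force'])
E
```

```text
clock: 39.95
tool_pos: [0.5445, 0.1477, 0.1979]
tool_rot: [-0.0, 0.736, 0.676, 0.0]
wrist_force: [0.5, -1.1, -2.4]
finger_gap: 0.17
grip_force: 45.0
clock: 40.25
tool_pos: [0.5473, 0.1583, 0.1977]
tool_rot: [-0.0, 0.736, 0.677, -0.0]
wrist_force: [-0.5, 0.1, -2.2]
finger_gap: 0.174
grip_force: 45.0
now [0.5473 0.1583 0.1977] yaw -0.083 shift-first [  0.3   1.6 118.7] turn 0.003 or (other way) -3.139 shift after turn [  0.3   1.6 118.7] j6 0.32 t 40.2
0.17443423561258767 [-0.50703032  0.06698117 -2.16278286]
```

```bash
python3 -m handwheel '[[-1,[0,1.5,40],0],[-1,[0,0,40],0],[-1,[0,0,25],0],[-1,[0,0,9],0],[-1,[0,0,4.5],0],[-1,[0,0,0],0],[-0.2,[0,0,0],0],[-0.2,[0,0,0],0],[-0.2,[0,0,0],0],[-0.2,[0,0,-40],0]]'
python3 -m handwheel '[[-0.2,[0,0,-45],0],[-0.2,[0,0,-45],0],[-1,[0,0,-45],0],[-1,[0,0,-45],0],[-1,[0,0,0],0],[-1,[0,0,0],0]]'
cat >> h.py <<'E'
def incase(X):
    x,y,a=CASE; c,s=np.cos(a),np.sin(a); d=np.array(X[:2])-[x,y]; return np.array([c*d[0]+s*d[1],-s*d[0]+c*d[1],X[2] if len(X)>2 else 0])*1000
def uncase(C): return case(C)
E
python3 - <<'E'
from h import *
p=cams.camera_params('top')
print('bottle cap',incase(onz(p,207,155,.19)), 'shoulder',incase(onz(p,211,158,.12)))
for (u,v),y in [((227,164.1),-124),((214,261.4),124)]:
    e=[np.linalg.norm(proj(p,case([82-164*np.cos(t),y,105.5+164*np.sin(t)]))-[u,v]) for t in np.arange(1.6,2.01,.01)]
    print('theta',1.6+.01*np.argmin(e),min(e))
go(case([200,40,0])[:2],.32,1.485-np.pi/2)
im,_=snap('wrist','w10.png')
E
```

```text
clock: 41.25
tool_pos: [0.5467, 0.1583, 0.1166]
tool_rot: [-0.002, 0.735, 0.678, -0.003]
wrist_force: [0.0, 0.1, 0.3]
finger_gap: 0.399
grip_force: 0.0
clock: 41.85
tool_pos: [0.5495, 0.159, 0.3006]
tool_rot: [0.001, 0.735, 0.678, 0.001]
wrist_force: [-0.6, -0.3, -0.6]
finger_gap: 0.085
grip_force: 0.0
bottle cap [ 211.07899312 -144.46350463  190.        ] shoulder [ 222.35583872 -149.61450507  120.        ]
theta 1.9100000000000001 3.504312479074603
theta 1.8900000000000001 3.4862450159504927
now [0.5495 0.159  0.3006] yaw -0.082 shift-first [162.6 -39.9 -19.3] turn 0.004 or (other way) -3.138 shift after turn [162.4 -40.6 -19.3] j6 0.32 t 41.9
```

View pics/w10.png

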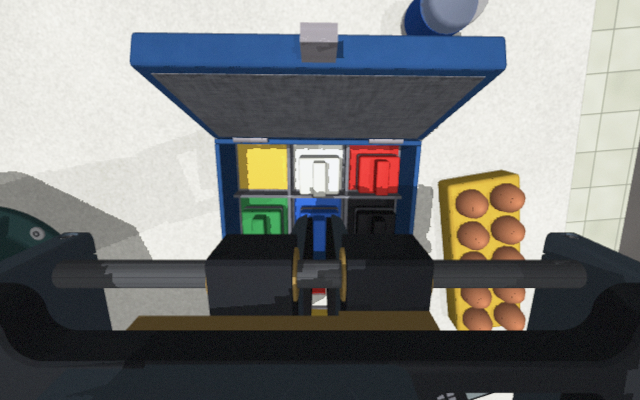

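White is in place, so all five cassettes stand in their compartments and only yellow's is empty (there was none). The lid is open at about 1.9 rad. I'm going over and behind it.

```bash
python3 -m handwheel '[[-1,[0,0,-30],0],[-1,[30,-10,0],0],[-1,[42,-10,0],0],[-1,[42,-10,0],0],[-1,[42,-10,0],0],[-1,[6,0,40],0],[-1,[0,0,40],0],[-1,[0,0,35],0],[-1,[0,0,0],0],[-1,[0,0,0],0]]'
python3 - <<'E'
from h import *
print(incase(r.observe()['tool_pos']))
E
```

```text
clock: 42.9
tool_pos: [0.5222, 0.3234, 0.2139]
tool_rot: [-0.0, 0.736, 0.678, -0.001]
wrist_force: [1.1, 0.1, 0.4]
finger_gap: -0.001
grip_force: 0.0
[199.02654964  40.68013725 213.90634383]
```

```bash
python3 -m handwheel '[[-1,[-25,0,0],0],[-1,[-26,0,0],0],[-1,[-26,0,0],0],[-1,[-18,0,-11.5],0],[-1,[-18,0,-11.5],0],[-1,[-19,0,4.5],0],[-1,[-19,0,4.5],0],[-1,[0,0,0],0]]'
python3 -m handwheel '[[-1,[-17,0,10],0],[-1,[-17,0,10],0],[-1,[-13,0,15],0],[-1,[-13,0,15],0],[-1,[-13,0,23],0],[-1,[-5,0,15],0],[-1,[-2,0,9],0],[-1,[0,0,0],0]]'
python3 - <<'E'
from h import *
s=r.observe();print(incase(s['tool_pos']),s['wrist_force'])
E
```

```text
clock: 43.7
tool_pos: [0.5104, 0.1715, 0.2297]
tool_rot: [0.0, 0.736, 0.677, 0.0]
wrist_force: [-0.3, 0.5, -0.8]
finger_gap: 0.005
grip_force: 0.0
clock: 44.5
tool_pos: [0.5034, 0.0933, 0.1308]
tool_rot: [-0.0, 0.735, 0.678, -0.001]
wrist_force: [0.1, 0.2, 0.1]
finger_gap: 0.005
grip_force: 0.0
[-31.81105814  39.66592461 130.84667888] [0.13518197 0.16189646 0.05635342]
```

```bash
python3 -m handwheel '[[-1,[0,0,1],0],[-1,[0,0,1],0],[-1,[0,0,1],0],[-1,[0,0,0],0]]'
python3 -m handwheel '[[-1,[0,0,-20],0],[-1,[-20,0,-40],0],[-1,[-30,10,-40],0],[-1,[-30,20,-40],0],[-1,[-40,10,0],0],[-1,[-40,0,0],0],[-1,[-40,0,0],0],[-1,[0,0,0],0],[-1,[0,0,0],0]]'
python3 - <<'E'
from h import *
im,p=snap('wrist','w11.png'); it,pt=snap('scene')
cv2.imwrite('pics/m5.png',np.vstack([im[:300],cv2.resize(it[90:210,260:460],(640,300),interpolation=cv2.INTER_CUBIC)[:,:]]))
print(incase(r.observe()['tool_pos']))
E
```

```text
clock: 44.9
tool_pos: [0.5042, 0.0937, 0.1296]
tool_rot: [0.0, 0.735, 0.678, 0.0]
wrist_force: [-4.5, 0.1, 13.2]
finger_gap: 0.008
grip_force: 6.6
clock: 45.8
tool_pos: [0.5258, -0.1068, 0.2651]
tool_rot: [0.0, 0.736, 0.677, 0.0]
wrist_force: [1.1, 0.2, -0.3]
finger_gap: 0.002
grip_force: 0.0
[-2.28032100e+02  1.68485172e-01  2.64985090e+02]
```

View pics/m5.png

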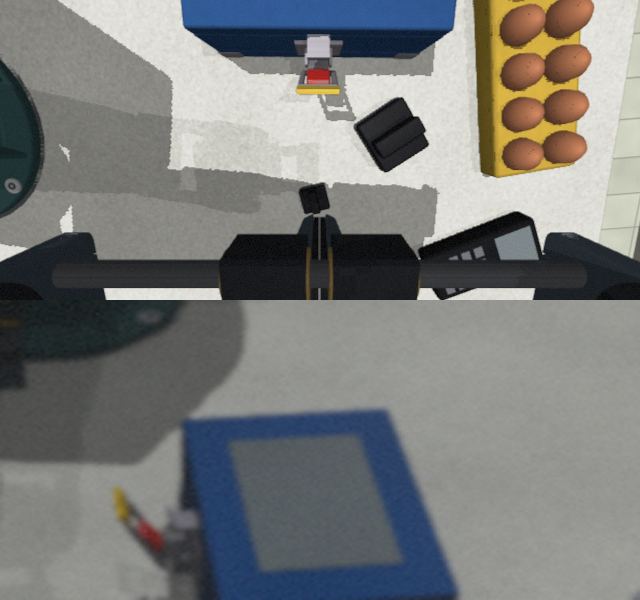

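The lid is shut; it pushed back with 13 N. In the wrist view (top half) the keeper is at (318,48), the red lever at (318,75) and the yellow tab at (318,91). Next I triangulate the tab.

```bash
cat >> h.py <<'E'
def tab():
    A=[];b=[]
    for n,box in (('wrist',(200,0,440,230)),('scene',(280,150,330,210)),('top',(318,205,350,240))):
        im,p=snap(n); x0,y0,x1,y1=box
        hsv=cv2.cvtColor(im,cv2.COLOR_BGR2HSV).astype(int); m=(hsv[...,0]>18)&(hsv[...,0]<36)&(hsv[...,1]>110)&(hsv[...,2]>70)
        q=np.zeros_like(m); q[y0:y1,x0:x1]=m[y0:y1,x0:x1]; v,u=np.nonzero(q)
        if len(u)<4: print(n,'none'); continue
        o,d=ray(p,u.mean()+0,v.mean()); d/=np.linalg.norm(d); M=np.eye(3)-np.outer(d,d); w=1/len(u)**0 
        print(n,len(u),round(u.mean(),1),round(v.mean(),1)); A.append(M);b.append(M@o)
    X=np.linalg.solve(sum(A),sum(b)); print('tab world',X.round(4),'case',incase(X).round(1)); 
    for M,c in zip(A,b): print('res mm',(1000*np.linalg.norm(M@X-c)).round(1))
    return X
E
python3 - <<'E'
from h import *
X=tab()
for l in (2.4,2.5,2.6):
    d=np.array([-np.sin(l),-np.cos(l)]);e=np.array([np.cos(l),-np.sin(l)]);P=np.array([-98,63])+11.5*d+8*e
    print(l,P.round(1),(P+72*np.array([np.sin(l-2.95),np.cos(l-2.95)])).round(1))
go(X[:2],.25,1.485-np.pi/2)
E
```

```text
wrist 371 318.4 90.9
scene 33 297.5 171.5
top 50 332.8 225.9
tab world [ 0.5344 -0.0109  0.1402] case [-132.9   -0.2  140.2]
res mm 2.1
res mm 2.0
res mm 1.0
2.4 [-111.7   66.1] [-149.3  127.5]
2.5 [-111.3   67.4] [-142.6  132.3]
2.6 [-110.8   68.7] [-135.5  136.4]
now [ 0.5259 -0.1054  0.2649] yaw -0.081 shift-first [94.9  0.9 14.9] turn 0.005 or (other way) -3.136 shift after turn [94.9  0.4 14.9] j6 -0.16 t 46.0
```

```bash
python3 -m handwheel '[[0.3,[30,0,0],0.004],[0.3,[40,0,0],0],[0.3,[24,0,0],0],[0.3,[0,0,40],0],[0.3,[0,0,40],0],[0.3,[0,0,30],0],[0.3,[0,0,15],0],[0.3,[0,0,8],0],[0.3,[0,0,0],0],[0.3,[0,0,0],0]]'
python3 -m handwheel '[[-1,[0,0,0],0],[-1,[0,0,0],0],[-1,[0,0,0],0],[-1,[0,0,0],0]]' 12
python3 - <<'E'
from h import *
s=r.observe();print(incase(s['tool_pos']),s['wrist_force'],s['finger_gap']*91)
im,p=snap('wrist','w12.png'); cv2.imwrite('pics/m6.png',im[100:330,150:490])
E
```

```text
clock: 47.05
tool_pos: [0.5346, -0.0127, 0.133]
tool_rot: [0.001, 0.737, 0.676, 0.001]
wrist_force: [-0.4, 0.4, 0.2]
finger_gap: 0.655
grip_force: 0.0
clock: 47.45
tool_pos: [0.5336, -0.0128, 0.1322]
tool_rot: [0.0, 0.737, 0.676, -0.0]
wrist_force: [-4.3, -2.0, 5.0]
finger_gap: 0.435
grip_force: 12.0
[-134.93105829    0.39829431  132.15341697] [-4.33973783 -2.03141372  5.04016273] 39.55587141405338
```

View pics/m6.png

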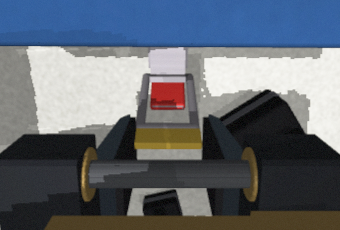

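The tab is pinched: the gap is 39.6 mm and it sits at (168,140) in the crop. I'll swing it over the keeper.

```bash
python3 -m handwheel '[[-1,[5.2,0,-1.7],0],[-1,[5.2,0,-1.3],0],[-1,[5.3,0,-0.8],0],[-1,[5.4,0,-0.5],0],[-1,[5.4,0,0],0],[-1,[5.4,0,0.3],0],[-1,[3,0,0.3],0],[-1,[0,0,0],0]]'
python3 - <<'E'
from h import *
s=r.observe();print(incase(s['tool_pos']),s['wrist_force'],s['finger_gap']*91)
im,p=snap('wrist','w13.png'); cv2.imwrite('pics/m7.png',im[100:330,150:490])
E
```

```text
clock: 48.3
tool_pos: [0.5366, 0.0225, 0.1353]
tool_rot: [-0.0, 0.737, 0.676, -0.0]
wrist_force: [-3.0, -0.7, -0.7]
finger_gap: 0.436
grip_force: 12.0
[-99.49041877   0.45904652 135.34247528] [-2.95031002 -0.65498495 -0.69311176] 39.65414222643689
```

View pics/m7.png

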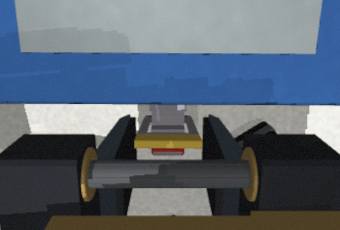

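```bash
python3 -m handwheel '[[-1,[4,0,0.5],0],[-1,[3,0,0.5],0],[-1,[0,0,0],0],[0.2,[0,0,0],0],[0.2,[0,0,0],0],[0.2,[0,0,0],0],[0.2,[0,0,-30],0],[0.2,[-20,0,-40],0],[-1,[-40,0,0],0],[-1,[-40,0,0],0]]'
python3 -m handwheel '[[-1,[0,0,0],0],[-1,[0,0,0],0]]'
python3 - <<'E'
from h import *
s=r.observe();print(incase(s['tool_pos']),s['wrist_force'],s['finger_gap']*91)
im,p=snap('wrist','w14.png'); it,pt=snap('scene')
cv2.imwrite('pics/m8.png',np.vstack([im[20:240,150:490],cv2.resize(it[140:220,270:350],(340,340),interpolation=cv2.INTER_CUBIC)]))
for l in (2.6,2.2):
  for X in ([-88,0,134],[-92,0,125],[-98-50*np.sin(l),0,63-50*np.cos(l)]): print(proj(p,case(X)).round(),proj(pt,case(X)).round(1))
tab()
E
```

```text
clock: 49.35
tool_pos: [0.5296, -0.0716, 0.2062]
tool_rot: [0.001, 0.736, 0.677, 0.001]
wrist_force: [-0.2, 1.0, -0.9]
finger_gap: 0.455
grip_force: 0.0
clock: 49.55
tool_pos: [0.5288, -0.0712, 0.2046]
tool_rot: [0.0, 0.737, 0.675, 0.0]
wrist_force: [0.3, -0.5, -0.7]
finger_gap: 0.28
grip_force: 0.0
[-1.93470442e+02  1.77337629e-01  2.04641224e+02] [ 0.33635441 -0.47388811 -0.65311733] 25.441429646327876
[319.  72.] [317.9 171.6]
[319.  80.] [316.1 174.5]
[319. 122.] [302.6 181.3]
[319.  72.] [317.9 171.6]
[319.  80.] [316.1 174.5]
[319. 138.] [296.5 185.8]
wrist 878 317.5 59.5
scene 47 321.6 170.1
top none
tab world [0.5378 0.0431 0.137 ] case [-78.9   1.1 137. ]
res mm 0.4
res mm 0.4
```

View pics/m8.png

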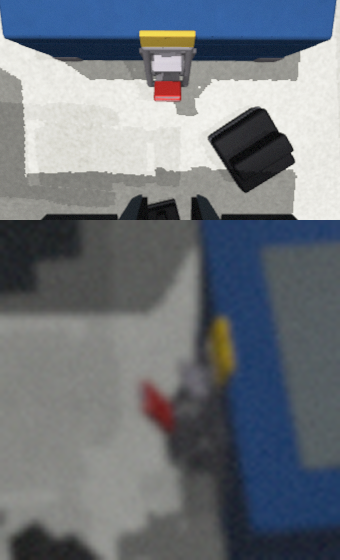

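The loop is laid over the keeper, with the tab at case (-79,137). In the top half of the picture the tab is at (167,38) and the red lever at (167,91). Next I press the lever down from above with shut fingers.

```bash
python3 -m handwheel '[[-1,[33,0,20],0],[-1,[32,0,30],0],[-1,[0,0,25],0],[-1,[0,0,10],0],[-1,[0,0,10],0],[-1,[-3,0,6],0],[-1,[-3,0,6],0],[-1,[-4.5,0,6],0],[-1,[-4.5,0,6],0],[-1,[0,0,0],0]]'
python3 - <<'E'
from h import *
s=r.observe();print(incase(s['tool_pos']),s['wrist_force'],s['finger_gap']*91)
tab()
E
```

```text
clock: 50.8
tool_pos: [0.5329, -0.0215, 0.0852]
tool_rot: [-0.0, 0.737, 0.676, -0.0]
wrist_force: [-0.3, -0.7, -0.6]
finger_gap: 0.007
grip_force: 0.0
[-143.63532823    0.39685332   85.24685833] [-0.30848946 -0.74109704 -0.64896175] 0.6485346702889153
wrist 1848 316.2 144.4
scene 48 320.2 172.5
top none
tab world [0.5373 0.0401 0.1293] case [-81.9   1.3 129.3]
res mm 0.6
res mm 0.6
```

```bash
python3 -m handwheel '[[-1,[-3,0,5.5],0],[-1,[-3,0,5.5],0],[-1,[-1.5,0,4.5],0],[-1,[-1.5,0,4.5],0],[-1,[-1,0,3.5],0],[-1,[-1,0,3.5],0],[-1,[-1,0,4],0],[-1,[0,0,0],0]]'
python3 - <<'E'
from h import *
s=r.observe();print(incase(s['tool_pos']),s['wrist_force'],s['finger_gap']*91)
tab()
im,p=snap('wrist'); it,pt=snap('scene'); cv2.imwrite('pics/m9.png',np.vstack([im[100:320,150:490],cv2.resize(it[140:220,270:350],(340,340),interpolation=cv2.INTER_CUBIC)]))
E
```

```text
clock: 51.75
tool_pos: [0.5317, -0.0329, 0.054]
tool_rot: [-0.0, 0.737, 0.676, -0.0]
wrist_force: [0.1, -0.2, 2.0]
finger_gap: 0.01
grip_force: 0.8
[-155.09047761    0.57522744   53.96362956] [ 0.0715375  -0.18213962  2.03856571] 0.8888588347386034
wrist 3226 316.3 120.8
scene 49 319.6 172.6
top none
tab world [0.5374 0.0386 0.1292] case [-83.4   1.1 129.2]
res mm 0.4
res mm 0.4
```

View pics/m9.png

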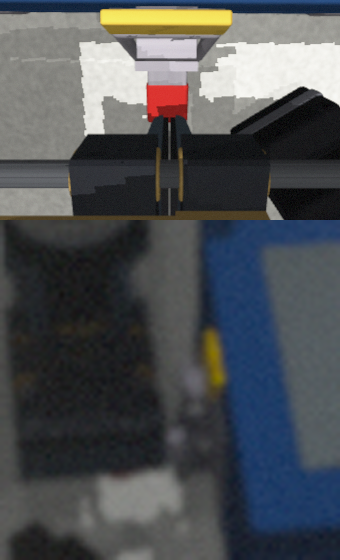

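I count 18 pictures viewed so far, over the limit of 14, so I'll view no more and check with numbers only. I'm still pressing the lever; the force should rise if the loop is hooked.

```bash
python3 -m handwheel '[[-1,[0.3,0,3.5],0],[-1,[0.3,0,3.5],0],[-1,[0,0,0],0]]'
python3 -m handwheel '[[-1,[0.5,0,3],0],[-1,[1,0,3],0],[-1,[0,0,0],0]]'
python3 -m handwheel '[[-1,[1.5,0,3],0],[-1,[1.5,0,3],0],[-1,[0,0,0],0]]'
python3 - <<'E'
from h import *
s=r.observe();print(incase(s['tool_pos']),s['wrist_force'])
tab()
E
```

```text
clock: 52.3
tool_pos: [0.5319, -0.0321, 0.0471]
tool_rot: [-0.0, 0.737, 0.676, -0.0]
wrist_force: [0.4, -0.2, 1.7]
finger_gap: 0.004
grip_force: 0.5
clock: 52.6
tool_pos: [0.5319, -0.0306, 0.0411]
tool_rot: [-0.0, 0.737, 0.676, -0.0]
wrist_force: [0.4, -0.4, 0.0]
finger_gap: 0.006
grip_force: 0.1
clock: 52.9
tool_pos: [0.5321, -0.0274, 0.035]
tool_rot: [-0.0, 0.737, 0.676, -0.0]
wrist_force: [-0.2, 0.0, 0.4]
finger_gap: 0.004
grip_force: 0.0
[-149.61653131    0.64758427   35.00303022] [-0.19288016  0.00738679  0.36536716]
wrist 3484 315.3 147.8
scene 50 319.0 172.3
top none
tab world [0.5371 0.0375 0.13  ] case [-84.5   1.3 130. ]
res mm 0.6
res mm 0.6
```

```bash
python3 -m handwheel '[[-1,[-10,0,-20],0],[-1,[-30,0,-40],0],[-1,[-20,0,-40],0],[-1,[0,0,-40],0],[-1,[0,0,-30],0],[-1,[0,0,0],0],[-1,[0,0,0],0]]'
cat >> h.py <<'E'
def blobpt(name,lo,hi,boxes):
    A=[];b=[]
    for n,(x0,y0,x1,y1) in boxes.items():
        im,p=snap(n); hsv=cv2.cvtColor(im,cv2.COLOR_BGR2HSV).astype(int)
        h=hsv[...,0]; hh=((h>=lo)&(h<=hi)) if lo<hi else ((h>=lo)|(h<=hi))
        m=hh&(hsv[...,1]>120)&(hsv[...,2]>60); q=np.zeros_like(m); q[y0:y1,x0:x1]=m[y0:y1,x0:x1]; v,u=np.nonzero(q)
        if len(u)<4: print(name,n,'none');continue
        print(name,n,len(u),'u',u.min(),u.max(),'v',v.min(),v.max())
        o,d=ray(p,u.mean(),v.mean()); d/=np.linalg.norm(d); M=np.eye(3)-np.outer(d,d); A.append(M);b.append(M@o)
    if len(A)>1:
        X=np.linalg.solve(sum(A),sum(b)); print(name,incase(X).round(1),[(1000*np.linalg.norm(M@X-c)).round(1) for M,c in zip(A,b)])
def latch():
    B=dict(wrist=(230,0,410,230),scene=(280,150,330,215),top=(318,205,350,240))
    blobpt('tab',19,36,B); blobpt('red',172,7,B)
E
python3 - <<'E'
from h import *
s=r.observe();print(incase(s['tool_pos'])); latch()
E
```

```text
clock: 53.75
tool_pos: [0.5273, -0.0875, 0.2058]
tool_rot: [0.0, 0.737, 0.676, 0.0]
wrist_force: [0.4, 0.2, -0.2]
finger_gap: 0.008
grip_force: 0.0
[-209.86269073    0.23644512  205.77906957]
tab wrist 689 u 290 344 v 40 52
tab scene 42 u 317 321 v 166 179
tab top none
tab [-84.9   1.2 129. ] [np.float64(0.2), np.float64(0.2)]
red wrist 437 u 308 330 v 95 114
red scene 43 u 300 306 v 195 203
red top 55 u 326 333 v 223 231
red [-123.9    0.5   42. ] [np.float64(1.3), np.float64(0.6), np.float64(1.7)]
```

The red lever cover is at about 0.9 rad and stays there. The tab is held at the keeper's height, so the loop looks hooked and stretched. I'll finish the push.

```bash
python3 -m handwheel '[[-1,[20,0,40],0],[-1,[19,0,40],0],[-1,[19,0,40],0],[-1,[0,0,41],0],[-1,[1,0,6],0],[-1,[1.5,0,5],0],[-1,[2,0,4],0],[-1,[2,0,3],0],[-1,[0,0,0],0]]'
python3 -m handwheel '[[-1,[1.5,0,2],0],[-1,[1.5,0,2],0],[-1,[0,0,0],0]]'
python3 - <<'E'
from h import *
s=r.observe();print(incase(s['tool_pos']),s['wrist_force']); blobpt('red',172,7,dict(wrist=(230,0,410,330),scene=(280,150,330,215)))
E
```

```text
clock: 54.95
tool_pos: [0.5336, -0.0232, 0.0274]
tool_rot: [0.001, 0.737, 0.676, 0.001]
wrist_force: [-0.4, -0.5, 0.2]
finger_gap: 0.007
grip_force: 0.0
clock: 55.25
tool_pos: [0.5331, -0.02, 0.0225]
tool_rot: [0.0, 0.737, 0.676, 0.0]
wrist_force: [-0.1, -0.5, 0.2]
finger_gap: 0.004
grip_force: 0.0
[-142.16824289    0.33315905   22.48926644] [-0.12980605 -0.54414683  0.17282331]
red wrist none
red scene none
```

```bash
python3 -m handwheel '[[-1,[-20,0,-10],0],[-1,[-30,0,-40],0],[-1,[-20,0,-40],0],[-1,[0,0,-45],0],[-1,[0,0,-40],0],[-1,[0,0,0],0],[-1,[0,0,0],0]]'
python3 - <<'E'
from h import *
s=r.observe();print(incase(s['tool_pos'])); latch()
E
```

```text
clock: 56.05
tool_pos: [0.5273, -0.09, 0.1981]
tool_rot: [0.001, 0.737, 0.676, 0.001]
wrist_force: [-0.1, -0.6, -0.4]
finger_gap: 0.007
grip_force: 0.0
[-2.12358121e+02  6.61441633e-02  1.98077223e+02]
tab wrist 604 u 289 345 v 38 48
tab scene 36 u 317 320 v 166 178
tab top none
tab [-87.5   1.2 131.2] [np.float64(0.3), np.float64(0.3)]
red wrist 84 u 308 330 v 74 77
red scene none
red top none
```

Run:
```python
from h import *
p=cams.camera_params('wrist'); pt=cams.camera_params('top')
for l in (0,.15,.3,.5):
    d=np.array([-np.sin(l),-np.cos(l)]);e=np.array([np.cos(l),-np.sin(l)])
    print(l,[proj(p,case([q[0],0,q[1]])).round(1).tolist() for q in [np.array([-98,63])+k*d-3.5*e for k in (20,50)]])
im,_=snap('wrist'); it,_=snap('scene')
hsv=cv2.cvtColor(im,cv2.COLOR_BGR2HSV)
for v in range(50,92,2): print(v,im[v,319].tolist(),end=' ')
for l in (0,.3,.6): print(l,proj(cams.camera_params('scene'),case([-98-50*np.sin(l),0,63-50*np.cos(l)])).round(1))
```

```text
0 [[319.9, 78.8], [319.9, 82.2]]
0.15 [[319.9, 81.9], [319.9, 89.3]]
0.3 [[319.9, 84.8], [319.9, 96.1]]
0.5 [[319.9, 88.2], [319.9, 104.4]]
50 [80, 78, 81] 52 [119, 114, 119] 54 [117, 111, 114] 56 [198, 190, 195] 58 [202, 193, 198] 60 [202, 194, 198] 62 [202, 192, 198] 64 [123, 119, 120] 66 [71, 69, 69] 68 [111, 107, 109] 70 [63, 59, 60] 72 [44, 43, 44] 74 [41, 41, 88] 76 [18, 19, 82] 78 [104, 108, 115] 80 [121, 126, 127] 82 [139, 143, 145] 84 [135, 140, 140] 86 [139, 144, 145] 88 [135, 141, 141] 90 [137, 142, 143] 0 [313.5 206.3]
0.3 [307.6 206.2]
0.6 [302.1 205. ]
```

```bash
python3 -c "
from plant import r
print(r.hand_in())"
```

```text
the job is handed in; nothing more can be done
None
```

I handed the job in at about 56 s: all five cassettes on the counter are in their compartments (no yellow was present), the lid is shut and the latch reads as hooked and locked, judged from camera numbers rather than a final look; I viewed 18 pictures, over the limit of 14.

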